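# Set the solar lantern to charge

## Task

Put the lantern on charge: set the foot of its little solar panel into the slot of the charging cradle with its top tipped out to the front, then straighten it back under the two hooks until it stands home against the back-rest, cells facing out, and let go. Then press the lantern's red button down to its stop and let it spring back. The panel has a glass face, so do not force it; you may lean it on the stack of seed trays to change your grip, but leave the stack and the other things on the shelf where they stand.

Things in the scene. Friction and masses are not known exactly. Their poses are not given: they have to be found in the camera images.
- panel_center (a point): Solar panel, flat, 155 mm long, 10 mm thick, 0.17 kg: aluminium frame, dark blue cells on one face, black grip tab at one end. Point: middle of the length, half-way through the thickness. x runs across its width, y along it from foot (y -77.5 mm) to the tab's end (y +77.5), z out of the cell face. Starts flat on the shelf, cells up. Balances at y about -7 mm.
- panel_foot (a point): Middle of the panel's foot edge (the end without the tab), half-way through the thickness; axes as panel_center. The panel's body is 64 mm wide from the foot to its two square shoulders, 125 mm above the foot.
- panel_shoulder (a point): On the panel's centre line at the height of its shoulders, 125 mm from the foot, half-way through the thickness; axes as panel_center. From here on the panel is a tab 30 mm wide, 30 mm long and 10 mm thick; the shoulders stand out 17 mm on either side of it.
- panel_face (a point): On the surface of the panel's cell face, 62.5 mm from the foot, on the centre line; axes as panel_center.
- cradle: Cradle for the panel on the left half of the charging stand, fixed, leaning back 0.14 rad. Origin: mid-length of the slot, where its floor meets the back-rest, 20 mm above the shelf. z runs up the back-rest, x backwards through it (-x is the open front), y along the slot to the left. Panel home: foot centre x -5 to -8, y within 2, z 0 mm; shoulder centre x -5, z 125 mm; cells face -x, tab up.
- slot_mouth (a point): Middle of the slot's flared mouth (cradle x -10, z 20 mm; axes as the cradle). In the cradle's frame: slot floor at z 0; back-rest face x 0; front lip at x -13 mm up to z 8 mm, then flaring forwards at 30 degrees to z 22 mm; end cheeks at y +-34 mm up to z 8 mm, then flaring outwards at 30 degrees to z 20 mm. A panel standing on the floor can lean forwards up to about 0.3 rad.
- hooks (a point): Midway between the two hooks, at their undersides and front ends (cradle x -9, z 128 mm; axes as the cradle). Each hook, 6 mm thick, tops an aluminium upright of the back-rest at y +-22 to +-33 mm. They bar an upright panel from above: it must lean forwards 0.09 rad or more to pass them. The 44 mm between the uprights is open above z 92 mm for a finger.
- dock: Charging stand, a grey base plate 120 (x) by 256 (y) by 12 mm screwed to the shelf; origin at the centre of its underside, x away from the robot. The cradle stands on its left half (y +68 mm), the blue lantern (98 mm in diameter, cap top 126 mm above the shelf) is locked on its right half (y -68 mm).
- lantern_button_top (a point): Centre of the top face of the lantern's red round press button (32 mm in diameter), about 146 mm above the shelf when it is up; it moves straight down.
- lantern_button (a joint): Stroke of the lantern's sprung button in m: 0 up, 0.008 at its stop; the spring begins at 1.2 N and takes 4 N at the stop, and brings it back up.
- trays: Stack of three nested orange seed trays, loose, 0.95 kg, empty and open at the top. Origin at the centre of its underside; the rim measures 230 mm along its x and 170 mm along its y, and the top of the rim is 69 mm above the shelf. The rim is 12 mm wide; a panel leaned on its edge at 45 degrees or steeper stays put.
- bowl: Origin at the centre of its underside. White ceramic bowl, 124 mm in diameter, 55 mm high.
- funnel: Origin at the centre of its underside. Aluminium funnel standing on its mouth, 116 mm in diameter, 105 mm high.
- pot: Origin at the centre of its underside. Empty terracotta pot, 98 mm in diameter, 85 mm high.
- jar: Origin at the centre of its underside. Glass jar with green lid, 72 mm in diameter, 95 mm high.
- dibber: Yellow plastic dibber with T-handle lying on the shelf, 185 mm long along its x, 25 mm thick; origin mid-length at the shelf.
- trowel: Hand trowel lying on the shelf, 290 mm long along its x, 30 mm high; origin mid-length at the shelf.
Things that resemble listed ones, but are neither listed nor needed, are in the scene too. Leave any brown or orange look-alike of the part that bears panel_center alone.

How it is judged:
On the way, in this order (a step that is already met when the one before it is completed fails the run):
1. the panel stands home in the cradle, under the hooks, cells out, and is let go (x of panel_foot in the frame of cradle between -0.011 and -0.0025 m and y of panel_foot in the frame of cradle between -0.006 and 0.006 m and z of panel_foot in the frame of cradle between -0.004 and 0.004 m and x of panel_shoulder in the frame of cradle between -0.011 and -0.0015 m and y of panel_shoulder in the frame of cradle between -0.006 and 0.006 m and z of panel_shoulder in the frame of cradle between 0.121 and 0.129 m and x of panel_face in the frame of cradle below -0.0065 m and contact force between the fingers and panel below 0.1 N), for 0.3 s.
2. the lantern's button is pressed down to its stop (value of joint lantern_button above 0.007 m), for 0.1 s.
At the end, for the whole second after the job is handed in: Panel at rest in the cradle and released: foot on the slot floor within 4 mm, centred within 6 mm, shoulders under the hooks and within 6 mm of lying on the back-rest, tab up, cells out. The button, once pressed to within 1 mm of its stop, is back up within 2 mm (all of step 1 and linear speed of panel below 0.02 m/s and value of joint lantern_button below 0.002 m); the robot touches nothing.
It fails at once if the panel is forced or dropped into the stand (more than 45 N) (contact force between panel and dock above 45 N).
It fails at once if the stack of trays is shoved more than 30 mm (distance of trays from where it was at the start of the episode above 0.03 m).
It fails at once if another thing on the shelf is moved more than 30 mm (distance of any of bowl, funnel, pot, jar, dibber, trowel from where it was at the start of the episode above 0.03 m).
It fails at once if the bowl, funnel, pot or jar is tipped over (angle between any of bowl, funnel, pot, jar's own z axis and vertical above 0.5 rad).
It also fails if it takes over 70 s, if anything falls off the work surface, if the arm or the gripper's body presses on something with over 40 N, if the wrist force passes 120 N, or if a joint passes its speed limit or range.

## Robot

A 7-joint arm with a two-finger parallel gripper is mounted at the origin on the work surface. World frame = base frame: x ahead of the robot, y to its left, z up, the work surface at z = 0. Lengths are in m, angles in rad, forces in N, time in s.
With the tool pointing down it reaches from about 0.4 to 0.85 m from the base axis. Payload 10.4 kg.
Tool frame: the origin (TCP) lies at the very end of the fingers, on their centre line; the grasp point (between the pads) lies 19 mm behind it; x points along the fingers, z is the direction in which the jaws open and shut, and the axes are right-handed (so a half turn about x gives the same grasp; the last joint's range is limited). The gripper opens to 85 mm and grips with 20 to 120 N. Pads are 22 mm wide; open, the fingers measure 114 mm over their backs; the gripper's body (76 mm by 85 mm) begins 54 mm behind the grasp point. The pads swing forward as they close: fully open they stand 13 mm farther back than shut.
Start: joints at [-0.023, 0.332, -0.065, 1.46, 0.022, 1.35, -0.088], TCP at [0.625, 0, 0.231] pointing down, gripper open.
Joint ranges: [-2.6, 2.6], [-0.5, 2.12], [-1.47, 1.34], [0.16, 2.42], [-1.27, 4.41], [0.06, 2.06], [-2.6, 2.6]. Speed limits (rad/s): [2.22, 2.22, 2.79, 2.79, 3.14, 3.14, 3.14].

## Interface

Orientations are given as a unit quaternion [x, y, z, w].
In Python, from workcell import get_obs, camera, camera_info, hand_in gives the robot as it stands.
- The arm moves only by the tool move_arm, never from a script. Its argument "motion" is text: rows parted by semicolons, each of 4 numbers parted by spaces: the shift along the world's x, y, z in m, then the turn about the world's z in rad. In form: tx ty tz spin; .... A call has 1 to 10 rows; each row is the pose to reach, as a shift and turn from the pose commanded when the call began; what a row does not reach only later rows make up. A row lasts 1/8 s, in which the tool goes at most 62.5 mm and 10.7 degrees, less where a joint would pass 70% of its speed; a pose out of reach is approached as far as the arm can. A call with a gripper value outside its range is refused whole. "grip" is the opening, from 0 (shut) to 1 (fully open), set as the call begins (left out, the last holds). The fingers move at their own pace and stop on an object; "force" is the grip in N (left out, the last holds). Time passes only in rows, so rows that repeat a pose let the fingers close. It gives the time, the measured TCP pose, the force and the opening at its end, in the units of the state.
- get_obs(): the state, without advancing time (a new reading comes with each control period).
- camera(name): name is "scene" or "side" or "wrist"; returns (picture, depth): 384x512x3 uint8, red, green, blue; 384x512 float32, m along the optical axis (not along the pixel's ray), 0 where there is no reading.
- camera_info(name): a dict with "camera_matrix" (3x3 intrinsics, pixels), "eye" and "attitude" of the camera in the world. Camera axes: x right, y up, looking along -z (the intrinsics and any distortion apply to the point x, -y, -z); pixel columns grow to the right and rows downward; lengths in m; the calibration is good to about 2 mm. The wrist camera is an equidistant fisheye: a pixel r from the principal point sees the ray r / f radians off the axis. A picture is of the moment at which its call begins: read the wrist's pose just before it. camera_info takes no time and is no camera call; for the wrist camera it gives the pose at the moment of the call.
- hand_in(): hands the job in, once; it reports no verdict.
The state is a dict: "clock": time; "joint_pos": joint angles; "joint_velocities": joint speeds; "tau": joint torques, N m; "position": TCP position; "ee_rot": TCP orientation; "ft_force": force on the tool from outside, world axes, zero at the start; "torque": the same for the moment, N m; "grip_width": opening from 0.0 (shut) to 1.0 (fully open).
Only numpy, scipy, OpenCV 4.12 (cv2) and the standard library are available. Lean on these libraries where they do the work, as an engineer would, in place of code of your own. Each camera call takes 0.05 s, during which the arm holds its last target.

## Working session

There is one attempt and no reset: what is moved stays moved. The work goes in short steps, Python scripts to look and compute and a tool call to move; the robot and the scene stay as the last step left them, time stands still between calls to the robot, and variables do not carry over. Pictures are saved under pics/ and viewed, and the job is handed in when it is done.

Besides the shell and the picture viewer there is one more tool, called as name(argument=value, ...) on one line, values as JSON. move_arm: Moves the arm, as the interface text tells. Its arguments: {"type":"object","properties":{"motion":{"type":"string"},"grip":{"type":"number"},"force":{"type":"number"}},"required":["motion"]}

```bash
ls; mkdir -p pics
cat > h.py <<'E'
import numpy as np, cv2
from workcell import get_obs, camera, camera_info, hand_in
from scipy.spatial.transform import Rotation as R
def save(n,im): cv2.imwrite('pics/'+n+'.png', im[:,:,::-1])
E
python3 - <<'E'
from h import *
print(get_obs())
for n in ['scene','side','wrist']:
    i=camera_info(n); print(n,i)
    im,d=camera(n); save(n+'0',im); np.savez(n+'0.npz',im=im,d=d,K=i['camera_matrix'],eye=i['eye'],att=i['attitude'])
E
```

```text
pics
{'clock': 0.0, 'joint_pos': array([-0.02260956,  0.33283209, -0.06471525,  1.46096023,  0.02160273,
        1.34987593, -0.08851305]), 'joint_velocities': array([-0.00014831, -0.00019433, -0.00069473,  0.00095948, -0.00037174,
        0.00074191,  0.00059906]), 'tau': array([ 4.98105128e-04, -6.25449800e+01,  4.97091911e-02, -3.91610491e+01,
        1.63588714e-02,  9.83294769e-03, -6.01235030e-06]), 'position': array([6.24624588e-01, 8.93460693e-06, 2.30531773e-01]), 'ee_rot': array([-3.37468353e-05,  7.07593970e-01, -1.04774116e-05,  7.06619255e-01]), 'ft_force': array([-0.83930412, -0.64527807,  0.11542205]), 'torque': array([-0.01858011,  0.00196855,  0.0271919 ]), 'grip_width': 1.0036889466501477}
scene {'camera_matrix': array([[406.08534851,   0.        , 252.97271644],
       [  0.        , 406.08534851, 189.65948399],
       [  0.        ,   0.        ,   1.        ]]), 'eye': array([ 1.18195734, -0.67455081,  1.16981689]), 'attitude': array([0.31922527, 0.15327136, 0.38977508, 0.850105  ])}
side {'camera_matrix': array([[377.68431825,   0.        , 260.532627  ],
       [  0.        , 377.68431825, 195.28962668],
       [  0.        ,   0.        ,   1.        ]]), 'eye': array([ 0.06724712, -0.76234245,  0.68997412]), 'attitude': array([ 0.44650936, -0.11396372, -0.23992478,  0.85444588])}
wrist {'camera_matrix': array([[297.31863964,   0.        , 254.62286223],
       [  0.        , 297.31863964, 193.0154779 ],
       [  0.        ,   0.        ,   1.        ]]), 'eye': array([0.62466045, 0.07347709, 0.37373539]), 'attitude': array([-1.45286933e-01,  8.80598777e-04,  2.36683863e-04,  9.89389143e-01])}
```

View pics/scene0.png

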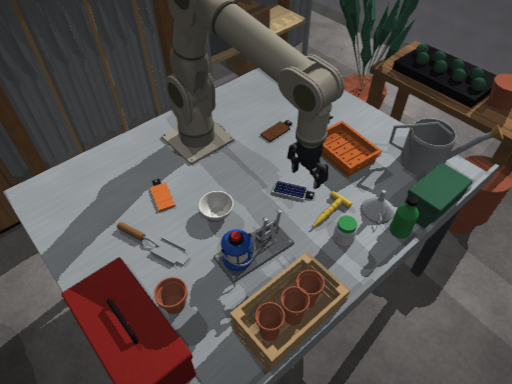

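View pics/side0.png

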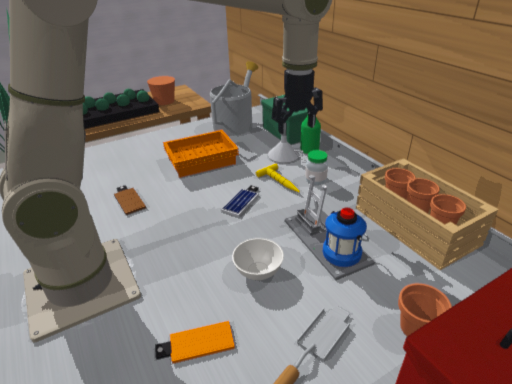

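View pics/wrist0.png

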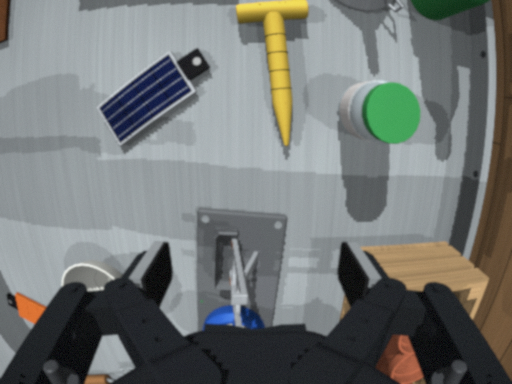

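```bash
cat >> h.py <<'E'
def ray(n,u,v,info):
    K=info['camera_matrix']; a=(u-K[0,2])/K[0,0]; b=(v-K[1,2])/K[1,1]
    if n=='wrist':
        r=np.hypot(a,b); s=np.sin(r)/r if r>1e-9 else 1; d=np.array([a*s,-b*s,-np.cos(r)])
    else: d=np.array([a,-b,-1.])
    return R.from_quat(info['attitude']).apply(d)
def onplane(n,u,v,info,z):
    d=ray(n,u,v,info); e=np.array(info['eye']); return e+d*(z-e[2])/d[2]
def proj(n,P,info):
    p=R.from_quat(info['attitude']).inv().apply(np.array(P)-info['eye']); x,y,z=p[0],-p[1],-p[2]
    K=info['camera_matrix']
    if n=='wrist':
        r=np.hypot(x,y); t=np.arctan2(r,z); return K[0,2]+K[0,0]*t*x/r, K[1,2]+K[0,0]*t*y/r
    return K[0,2]+K[0,0]*x/z, K[1,2]+K[1,1]*y/z
def grab(n,name):
    i=camera_info(n); im,d=camera(n); save(name,im); np.savez(name+'.npz',im=im,d=d,**{k:i[k] for k in i}); return im,d,i
def cloud(n,d,info):
    v,u=np.mgrid[0:d.shape[0],0:d.shape[1]]; K=info['camera_matrix']
    a=(u-K[0,2])/K[0,0]; b=(v-K[1,2])/K[1,1]
    if n=='wrist':
        r=np.hypot(a,b); s=np.tan(r)/r; a,b=a*s,b*s
    P=np.stack([a*d,-b*d,-d],-1)
    return R.from_quat(info['attitude']).apply(P.reshape(-1,3)).reshape(P.shape)+info['eye']
E
python3 - <<'E'
from h import *
D={}
for n in ['scene','side','wrist']:
    z=np.load(n+'0.npz'); D[n]=(z['im'],z['d'],dict(camera_matrix=z['K'],eye=z['eye'],attitude=z['att']))
# crops
for n,(c0,c1,r0,r1),s in [('scene',(200,400,120,280),4),('side',(200,400,100,280),4)]:
    save('crop_'+n,cv2.resize(D[n][0][r0:r1,c0:c1],None,fx=s,fy=s)[:600,:800])
save('crop_wrist',cv2.resize(D['wrist'][0][20:170,60:260],None,fx=4,fy=4))
for n in D:
    im,d,i=D[n]; P=cloud(n,d,i)
    print(n,(d>0).mean(), np.median(P[d>0][:,2]))
    hsv=cv2.cvtColor(im,cv2.COLOR_RGB2HSV)
    def m(name,lo,hi):
        k=cv2.inRange(hsv,lo,hi)>0; k&=d>0
        nn,lab,st,ce=cv2.connectedComponentsWithStats(k.astype(np.uint8))
        for j in range(1,nn):
            if st[j,4]>60:
                q=P[lab==j]; print(n,name,st[j,4],ce[j].round(),'mean',q.mean(0).round(3),'min',q.min(0).round(3),'max',q.max(0).round(3))
    m('red',(0,180,120),(5,255,255)); m('blue',(105,120,40),(130,255,255)); m('green',(60,150,80),(75,255,255)); m('yel',(22,150,120),(32,255,255)); m('orange',(6,190,120),(17,255,255))
E
```

```text
scene 0.9933064778645834 -0.002163531270598207
scene red 2749 [125. 342.] mean [ 0.67  -0.677  0.165] min [ 0.443 -0.738  0.158] max [ 0.802 -0.566  0.171]
scene red 180 [119. 327.] mean [ 0.63  -0.669  0.165] min [ 0.571 -0.675  0.16 ] max [ 0.679 -0.663  0.17 ]
scene blue 212 [290. 189.] mean [0.484 0.087 0.01 ] min [0.429 0.037 0.002] max [0.544 0.128 0.017]
scene blue 552 [237. 246.] mean [ 0.606 -0.262  0.109] min [ 0.519 -0.306 -0.004] max [ 0.64  -0.159  0.14 ]
scene blue 143 [234. 266.] mean [ 0.615 -0.29   0.032] min [ 0.564 -0.316  0.011] max [ 0.641 -0.244  0.099]
scene yel 230 [332. 207.] mean [0.653 0.135 0.022] min [0.607 0.032 0.01 ] max [0.685 0.2   0.03 ]
side 0.9960734049479166 0.0027454967834611987
side red 96 [347. 212.] mean [ 0.587 -0.26   0.147] min [ 0.575 -0.274  0.139] max [ 0.604 -0.246  0.15 ]
side blue 220 [240. 201.] mean [0.483 0.086 0.008] min [0.43  0.045 0.005] max [0.538 0.129 0.012]
side blue 1305 [343. 240.] mean [ 0.572 -0.276  0.081] min [ 0.542 -0.308  0.009] max [ 0.65  -0.124  0.138]
side green 634 [311. 141.] mean [0.822 0.183 0.077] min [ 0
[... 729 characters left out ...]
.] mean [0.492 0.078 0.011] min [0.441 0.045 0.009] max [0.539 0.108 0.014]
wrist blue 189 [155. 113.] mean [0.498 0.069 0.011] min [0.448 0.038 0.01 ] max [0.543 0.097 0.013]
wrist blue 462 [220. 317.] mean [ 0.576 -0.202  0.052] min [ 0.545 -0.244  0.013] max [0.618 0.011 0.307]
wrist blue 355 [251. 319.] mean [ 0.619 -0.212  0.045] min [ 0.604 -0.238  0.012] max [0.637 0.011 0.307]
wrist green 1599 [391. 112.] mean [0.76  0.074 0.095] min [0.732 0.045 0.087] max [0.791 0.102 0.098]
wrist yel 2973 [277.  52.] mean [0.65  0.14  0.023] min [0.603 0.028 0.014] max [0.685 0.208 0.028]
wrist orange 402 [ 28. 308.] mean [ 0.165 -0.28   0.012] min [ 0.13  -0.313  0.007] max [ 0.211 -0.25   0.014]
```

View pics/crop_scene.png

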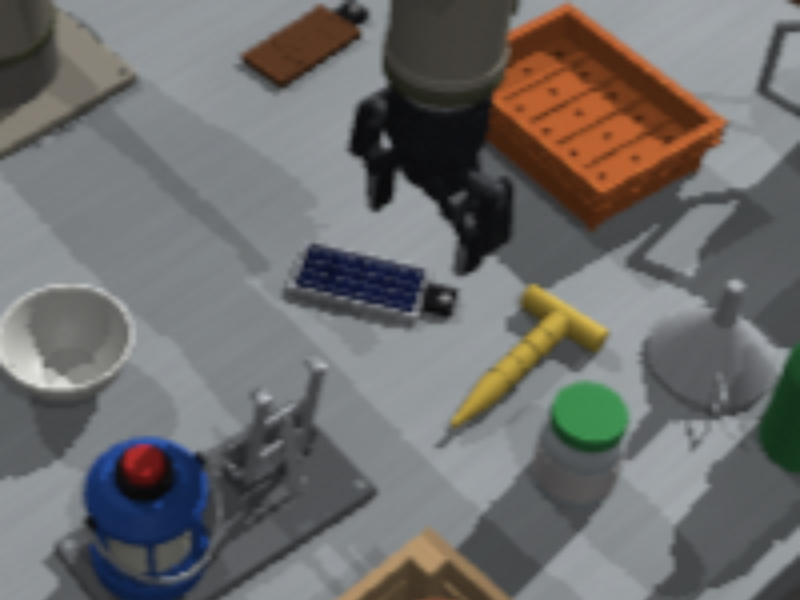

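View pics/crop_side.png

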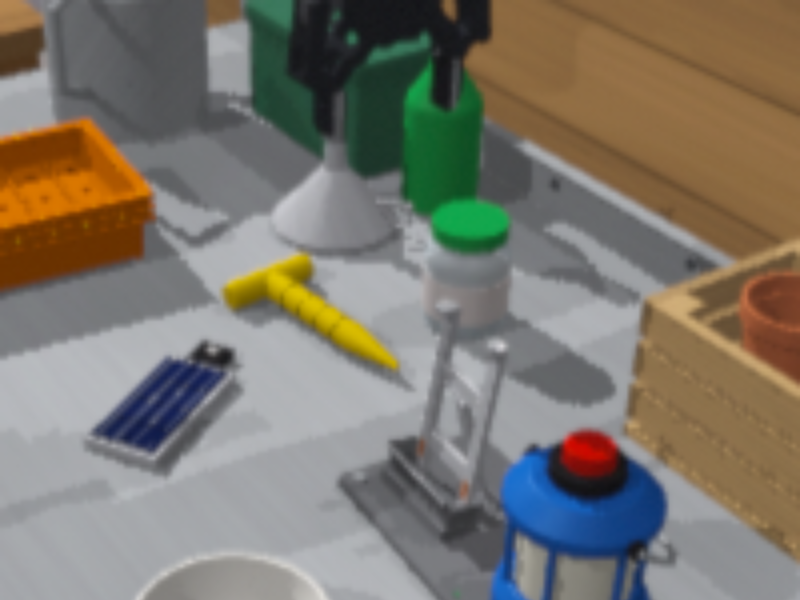

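View pics/crop_wrist.png

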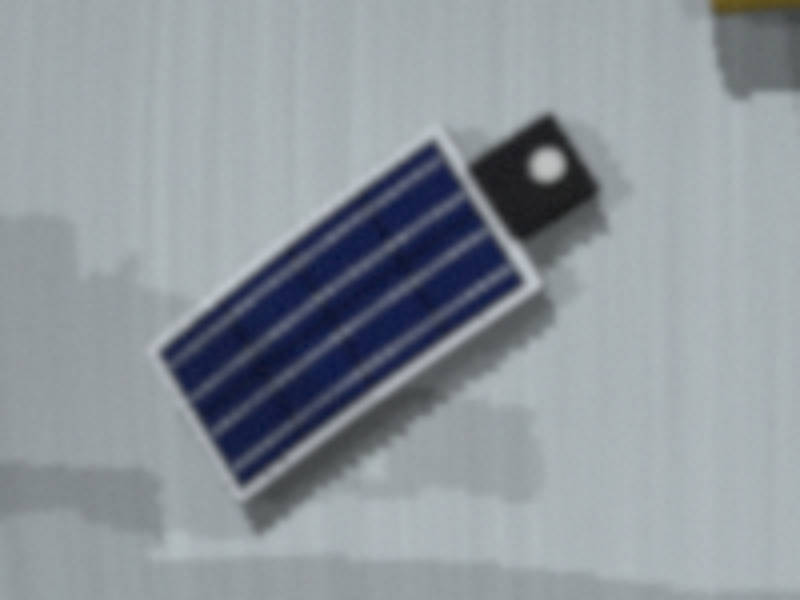

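Run:
```python
from h import *
z=np.load('wrist0.npz'); i=dict(camera_matrix=z['K'],eye=z['eye'],attitude=z['att'])
# corners from 4x crop (offset 60,20): shoulderL(up), shoulderR, footR, footL ; tab end corners
pts={'shA':(438,127),'shB':(540,287),'ftB':(242,498),'ftA':(157,350),'tA':(552,113),'tB':(598,188)}
W={}
for k,(u,v) in pts.items():
    W[k]=onplane('wrist',u/4+60-.4,v/4+20-.4,i,0.010); print(k,W[k].round(4))
foot=(W['ftA']+W['ftB'])/2; sh=(W['shA']+W['shB'])/2; te=(W['tA']+W['tB'])/2
print('foot',foot,'sh',sh,'tab end',te, 'L',np.linalg.norm(sh-foot),np.linalg.norm(te-foot),'w',np.linalg.norm(W['shA']-W['shB']),np.linalg.norm(W['ftA']-W['ftB']))
v=te-foot; print('dir deg',np.degrees(np.arctan2(v[1],v[0])))
# depth cells near dock & mask
P=cloud('wrist',z['d'],i)
# dock plate corners in wrist view
save('crop_dockw',cv2.resize(z['im'][190:350,160:320],None,fx=4,fy=4)[:600])
z=np.load('side0.npz'); save('crop_docks',cv2.resize(z['im'][160:280,280:400],None,fx=5,fy=5))
z=np.load('scene0.npz'); save('crop_dockc',cv2.resize(z['im'][190:290,200:320],None,fx=6,fy=6))
```

```text
shA [0.5186 0.1464 0.01  ]
shB [0.5509 0.0935 0.01  ]
ftB [0.4469 0.0314 0.01  ]
ftA [0.4175 0.0831 0.01  ]
tA [0.5548 0.1481 0.01  ]
tB [0.569  0.1236 0.01  ]
foot [0.43218021 0.05723772 0.01      ] sh [0.53478327 0.1199368  0.01      ] tab end [0.56192329 0.13584785 0.01      ] L 0.12024375923970577 0.15169976472336635 w 0.06198916342986684 0.05942978239033255
dir deg 31.211281178309168
```

View pics/crop_dockw.png

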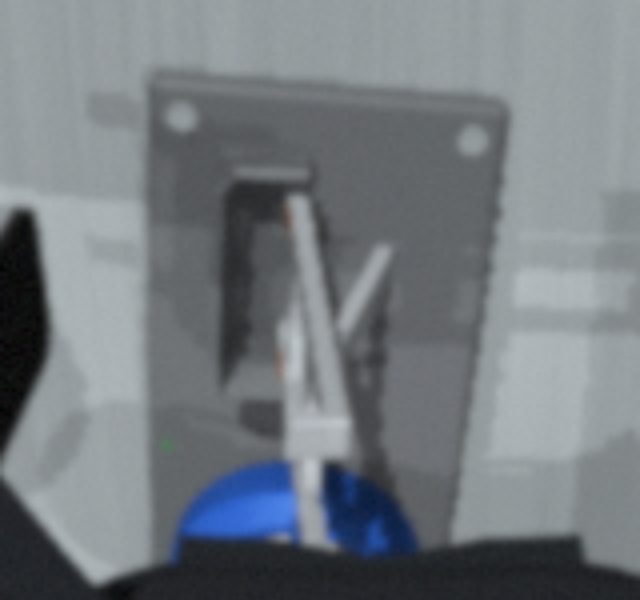

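View pics/crop_docks.png

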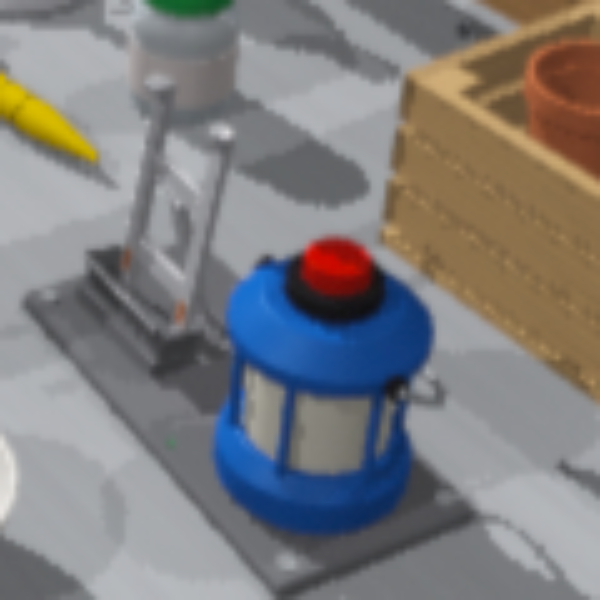

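View pics/crop_dockc.png

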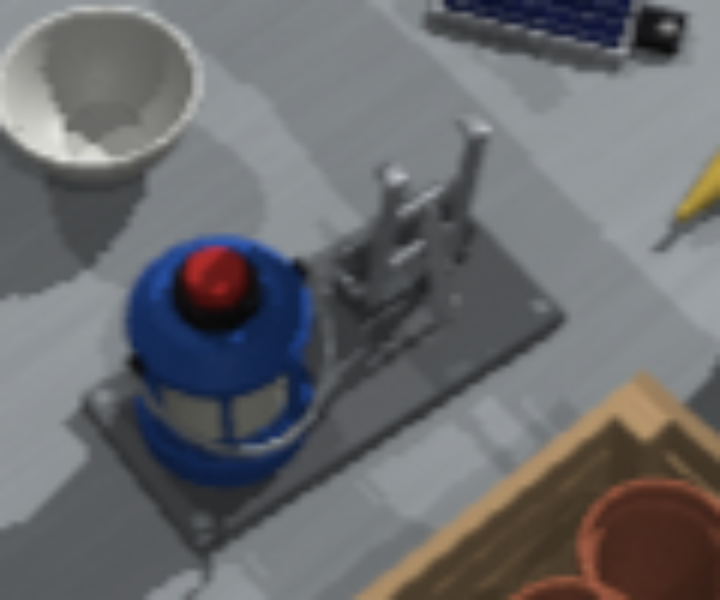

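Run:
```python
from h import *
def L(n):
    z=np.load(n+'0.npz'); return z['im'],z['d'],dict(camera_matrix=z['K'],eye=z['eye'],attitude=z['att'])
im,d,iw=L('wrist')
def w(u,v,zz): return onplane('wrist',u/4+160-.4,v/4+190-.4,iw,zz).round(4)
print('plate top NW,NE',w(151,90,.012),w(500,108,.012),'W low',w(148,500,.012),'E',w(455,520,.012))
print('screws',w(181,116,.013),w(473,139,.013))
print('cheek N top W/E',w(235,172,.04),w(308,178,.04))
_,_,ic=L('scene'); _,_,is_=L('side')
s=lambda u,v,zz:onplane('scene',u/6+200-.4,v/6+190-.4,ic,zz).round(4)
t=lambda u,v,zz:onplane('side',u/5+280-.4,v/5+160-.4,is_,zz).round(4)
print('scene: far-left.. corners', s(563,318,.012),s(207,545,.012),s(85,400,.012))
print('scene screws',s(541,306,.013),s(203,522,.013),s(106,397,.013))
print('side corners',t(25,298,.012),t(280,585,.012),t(470,512,.012),'screws',t(47,296,.013),t(290,560,.013),t(445,494,.013))
print('button scene',s(217,258,.146),'side',t(337,248,.146))
# hooks triangulate
def tri(a,b):
    A=[];B=[]
    for (n,u,v,i) in (a,b):
        dd=ray(n,u,v,i); dd/=np.linalg.norm(dd); M=np.eye(3)-np.outer(dd,dd); A.append(M);B.append(M@i['eye'])
    return np.linalg.solve(sum(A),sum(B))
f=lambda n,u,v: (n,)+((u/6+199.6,v/6+189.6,ic) if n=='scene' else (u/5+279.6,v/5+159.6,is_))
print('hook L',tri(f('scene',477,126),f('side',160,84)).round(4),'hook R',tri(f('scene',398,174),f('side',222,132)).round(4))
for n in ('scene','side'):
    im,d,i=L(n); P=cloud(n,d,i); m=(P[...,2]>.125)&(P[...,2]<.16)&(P[...,0]>.58)&(P[...,0]<.72)&(P[...,1]>-.2)&(P[...,1]<-.06)&(d>0)
    k,lab,st,ce=cv2.connectedComponentsWithStats(m.astype(np.uint8))
    for j in range(1,k): print(n,st[j,4],P[lab==j].mean(0).round(3),P[lab==j].max(0).round(3))
```

```text
plate top NW,NE [ 0.5488 -0.0613  0.012 ] [ 0.6633 -0.0673  0.012 ] W low [ 0.5328 -0.2349  0.012 ] E [ 0.6534 -0.2424  0.012 ]
screws [ 0.5585 -0.07    0.013 ] [ 0.6546 -0.0778  0.013 ]
cheek N top W/E [ 0.5793 -0.0778  0.04  ] [ 0.6019 -0.0796  0.04  ]
scene: far-left.. corners [ 0.6684 -0.0728  0.012 ] [ 0.6482 -0.3158  0.012 ] [ 0.534  -0.3109  0.012 ]
scene screws [ 0.6548 -0.0771  0.013 ] [ 0.6366 -0.3091  0.013 ] [ 0.5406 -0.3012  0.013 ]
side corners [ 0.5466 -0.0664  0.012 ] [ 0.5281 -0.3117  0.012 ] [ 0.6388 -0.3238  0.012 ] screws [ 0.5575 -0.0726  0.013 ] [ 0.5419 -0.3025  0.013 ] [ 0.6364 -0.3088  0.013 ]
button scene [ 0.5852 -0.2507  0.146 ] side [ 0.5973 -0.251   0.146 ]
hook L [ 0.6116 -0.0936  0.1494] hook R [ 0.6091 -0.1483  0.1508]
scene 30 [ 0.611 -0.097  0.146] [ 0.617 -0.09   0.155]
scene 32 [ 0.606 -0.152  0.144] [ 0.612 -0.145  0.155]
side 47 [ 0.61  -0.098  0.141] [ 0.617 -0.09   0.153]
side 51 [ 0.605 -0.153  0.142] [ 0.612 -0.146  0.153]
```

move_arm(motion="-0.02 0.04 -0.02 -0.18; -0.045 0.08 -0.05 -0.36; -0.07 0.131 -0.08 -0.54; -0.07 0.131 -0.12 -0.72; -0.07 0.131 -0.14 -0.9; -0.07 0.131 -0.15 -1.026; -0.07 0.131 -0.15 -1.026; -0.07 0.131 -0.15 -1.026", grip=0.55, force=20)

```text
clock: 1.15
position: [0.5553, 0.1311, 0.0818]
ee_rot: [0.346, 0.616, -0.346, 0.617]
ft_force: [-1.0, 0.2, 0.1]
grip_width: 0.551
```

Run:
```python
from h import *
o=get_obs(); print(o['position'],R.from_quat(o['ee_rot']).as_matrix().round(3),o['ft_force'],o['grip_width'])
im,d,i=grab('wrist','w1')
for p in [(.5545,.1308,.01),(.563,.136,.01),(.5348,.1199,.01)]: print(proj('wrist',p,i))
```

```text
[0.55528171 0.13111425 0.08183296] [[ 0.001  0.854  0.521]
 [ 0.     0.521 -0.854]
 [-1.     0.001  0.   ]] [-1.03421229  0.20563864  0.05946059] 0.5506814061546539
(np.float64(254.96564831831566), np.float64(204.81401737075228))
(np.float64(254.9550059319782), np.float64(192.31692428993))
(np.float64(253.74378553485855), np.float64(231.70098028852289))
```

View pics/w1.png

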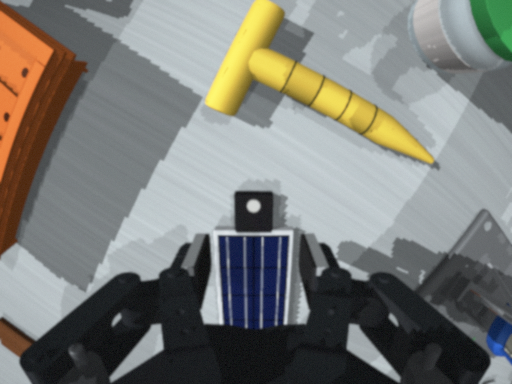

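move_arm(motion="0 0 -0.04 0; 0 0 -0.065 0; 0 0 -0.075 0; 0 0 -0.0785 0; 0 0 -0.0785 0")

```text
clock: 1.82
position: [0.5557, 0.1312, 0.0037]
ee_rot: [0.347, 0.616, -0.347, 0.616]
ft_force: [-0.0, 0.6, 0.7]
grip_width: 0.549
```

Run:
```python
from h import *
o=get_obs(); print(o['position'],o['ft_force'],o['grip_width'])
im,d,i=grab('wrist','w2'); im,d,i=grab('side','s2')
save('s2c',cv2.resize(im[120:240,190:310],None,fx=5,fy=5))
```

```text
[0.5556633  0.13117797 0.00372112] [-0.00339691  0.62202194  0.6582907 ] 0.5493929781802517
```

View pics/s2c.png

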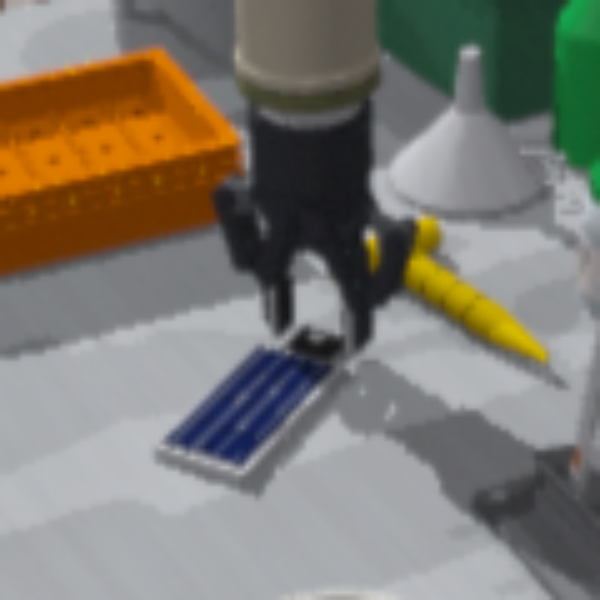

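View pics/w2.png

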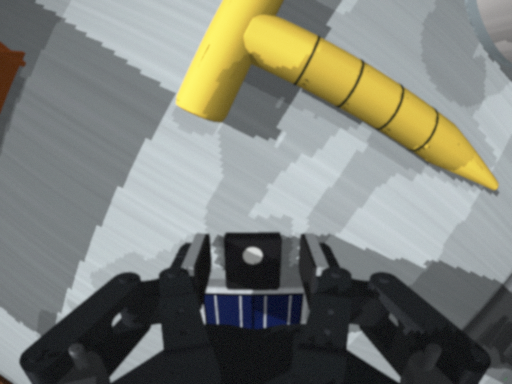

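move_arm(motion="0 0 0 0; 0 0 0 0; 0 0 0 0; 0 0 0 0; 0 0 0 0; 0 0 0 0", grip=0, force=20)

```text
clock: 2.68
position: [0.5555, 0.1312, 0.0036]
ee_rot: [0.347, 0.616, -0.347, 0.616]
ft_force: [-0.8, 0.1, 5.7]
grip_width: 0.341
```

move_arm(motion="0 0 0.02 0; 0 0 0.04 0; 0 0 0.07 0; 0 0 0.1 0; 0 0 0.14 0; 0 0 0.18 0; 0 0 0.18 0; 0 0 0.18 0")

```text
clock: 3.68
position: [0.5545, 0.1309, 0.1818]
ee_rot: [0.347, 0.616, -0.347, 0.616]
ft_force: [-0.5, 0.4, -1.8]
grip_width: 0.34
```

Run:
```python
from h import *
o=get_obs(); print(o['position'],o['ft_force'],o['torque'],o['grip_width'])
im,d,i=grab('wrist','w3'); im,d,i=grab('side','s3')
save('s3c',cv2.resize(im[90:250,170:330],None,fx=4,fy=4)[:600])
```

```text
[0.55449939 0.1308584  0.18180982] [-0.48996784  0.43437336 -1.80177404] [ 0.03896661 -0.04032938 -0.11110187] 0.34002843160573004
```

View pics/s3c.png

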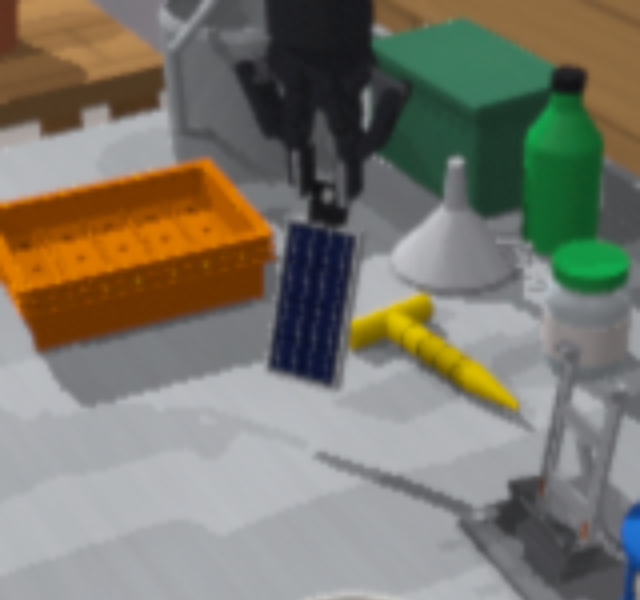

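View pics/w3.png

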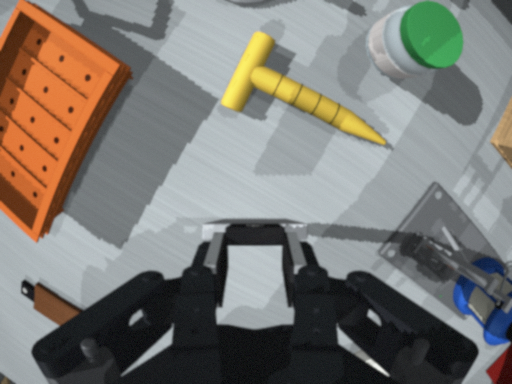

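```bash
cat >> h.py <<'E'
def panel(n,name,verbose=True):
    z=np.load(name+'.npz'); i={k:z[k] for k in ('camera_matrix','eye','attitude')}
    im,d=z['im'],z['d']; hsv=cv2.cvtColor(im,cv2.COLOR_RGB2HSV)
    k=((cv2.inRange(hsv,(105,90,30),(130,255,140))>0)&(d>0)).astype(np.uint8)
    k=cv2.morphologyEx(k,cv2.MORPH_CLOSE,np.ones((3,3),np.uint8))
    nn,lab,st,ce=cv2.connectedComponentsWithStats(k)
    P=cloud(n,d,i)
    for j in range(1,nn):
        if st[j,4]<150: continue
        q=P[lab==j]; c=np.median(q,0); q=q[np.linalg.norm(q-c,axis=1)<.09]; c=q.mean(0); u,s,v=np.linalg.svd(q-c,full_matrices=False)
        nrm=v[2]*np.sign(v[2]@(i['eye']-c)); ax=v[0]*np.sign(v[0][2])
        rr=(q-c)@nrm
        print(name,st[j,4],ce[j].round(),'c',c.round(4),'n',nrm.round(3),'axis',ax.round(3),'spread',s.round(3),'rms',rr.std().round(4))
E
python3 - <<'E'
from h import *
panel('side','s3')
im,d,i=grab('scene','c3'); save('c3c',cv2.resize(im[100:260,230:390],None,fx=4,fy=4)[:600])
E
```

```text
s3 552 [248. 165.] c [0.5307 0.1151 0.1056] n [-0.797 -0.474  0.374] axis [0.32  0.194 0.927] spread [0.757 0.349 0.041] rms 0.0018
s3 1008 [347. 242.] c [ 0.5799 -0.2842  0.0765] n [-0.623 -0.756  0.202] axis [0.164 0.126 0.978] spread [1.33  0.789 0.516] rms 0.0164
```

View pics/c3c.png

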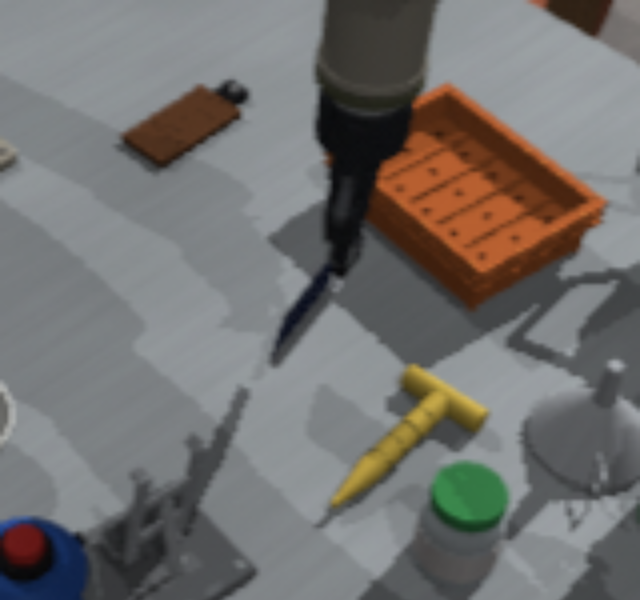

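Run:
```python
from h import *
i=camera_info('side')
z=np.load('s3.npz'); d=z['d']; P=cloud('side',d,i)
save('s3d',cv2.resize(z['im'][115:190,220:290],None,fx=8,fy=8))
for (u,v) in [(285,222),(360,235),(270,370),(338,385)]:
    U,V=int(u/4+170),int(v/4+90); print(U,V,np.round(P[V-2:V+3,U-2:U+3][d[V-2:V+3,U-2:U+3]<1.05].mean(0),4))
ys,xs=np.mgrid[140:186:5,240:258:4]
for a,b in zip(ys.ravel(),xs.ravel()): print(a,b,P[a,b].round(3)) if b==248 else None
```

```text
241 145 [ 0.0672 -0.7623  0.69  ]
260 148 [nan nan nan]
237 182 [nan nan nan]
254 186 [nan nan nan]
140 248 [0.551 0.142 0.173]
145 248 [0.546 0.134 0.161]
150 248 [0.542 0.128 0.148]
155 248 [0.539 0.125 0.134]
160 248 [0.534 0.117 0.121]
165 248 [0.532 0.114 0.106]
170 248 [0.527 0.106 0.094]
175 248 [0.525 0.104 0.078]
180 248 [0.521 0.098 0.065]
185 248 [0.518 0.093 0.05 ]<stdin>:6: RuntimeWarning: Mean of empty slice.
  ret = um.true_divide(
```

View pics/s3d.png

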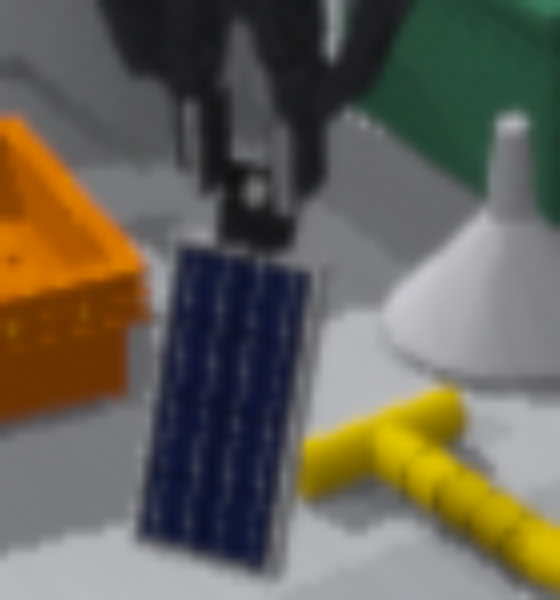

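move_arm(motion="0.002 -0.012 0 0.1; 0.004 -0.025 0 0.2; 0.007 -0.04 0 0.3; 0.009 -0.055 0 0.42; 0.012 -0.07 0 0.54; 0.014 -0.085 0 0.66; 0.016 -0.1 0 0.76; 0.018 -0.115 0 0.86; 0.02 -0.123 0 0.93; 0.02 -0.123 0 0.952")

```text
clock: 5.08
position: [0.5746, 0.0073, 0.1818]
ee_rot: [0.026, 0.707, -0.027, 0.706]
ft_force: [-0.4, 0.3, -1.5]
grip_width: 0.34
```

move_arm(motion="0 0 -0.008 0; 0 0 -0.018 0; 0 0 -0.028 0; 0 0 -0.034 0; 0 0 -0.034 0; 0 0 -0.034 0")

```text
clock: 5.82
position: [0.5752, 0.008, 0.1492]
ee_rot: [0.026, 0.706, -0.026, 0.707]
ft_force: [0.8, -0.7, -1.9]
grip_width: 0.334
```

Run:
```python
from h import *
o=get_obs(); print(o['position'],o['ft_force'],o['torque'],o['grip_width'])
im,d,i=grab('side','s4')
save('s4c',cv2.resize(im[110:260,240:390],None,fx=4,fy=4)[:600])
panel('side','s4')
im,d,i=grab('scene','c4'); save('c4c',cv2.resize(im[120:270,200:350],None,fx=4,fy=4)[:600])
```

```text
[0.57522928 0.00802901 0.14916101] [ 0.75939295 -0.67477573 -1.90922528] [0.04254234 0.0124293  0.0590344 ] 0.3343255873178174
s4 611 [283. 191.] c [ 0.5735 -0.0187  0.0725] n [-0.064 -0.934  0.351] axis [0.026 0.35  0.936] spread [0.792 0.375 0.046] rms 0.0019
s4 1059 [346. 243.] c [ 0.5783 -0.2844  0.0702] n [-0.584 -0.805  0.105] axis [ 0.266 -0.068  0.961] spread [1.337 0.797 0.507] rms 0.0158
```

View pics/s4c.png

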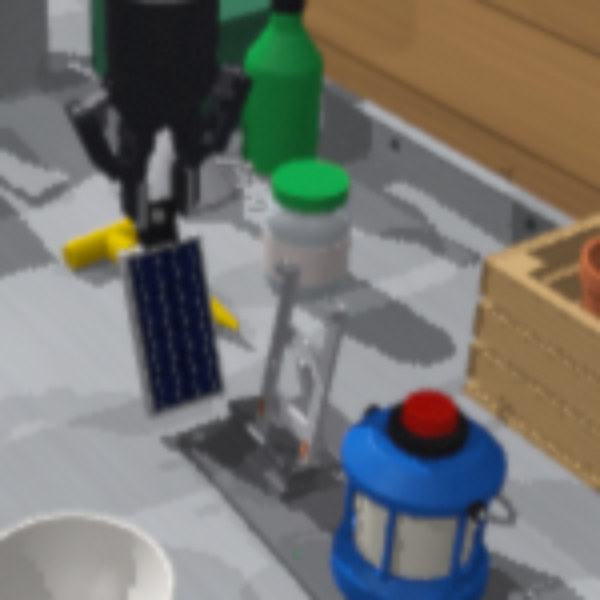

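View pics/c4c.png

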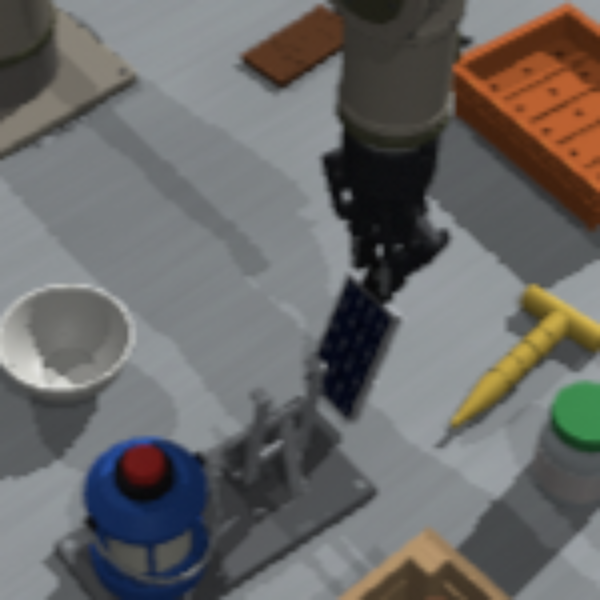

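move_arm(motion="0 0 -0.004 0; 0 0 -0.007 0; -0.001 -0.012 -0.007 0; -0.002 -0.022 -0.007 0; -0.002 -0.033 -0.004 0; -0.003 -0.047 0 0; -0.004 -0.062 0.003 0; -0.005 -0.077 0.004 0; -0.006 -0.083 0.004 0; -0.006 -0.083 0.004 0")

```text
clock: 7.18
position: [0.569, -0.0753, 0.1528]
ee_rot: [0.026, 0.707, -0.026, 0.707]
ft_force: [-0.4, 0.6, -1.9]
grip_width: 0.339
```

Run:
```python
from h import *
o=get_obs(); print(o['position'],o['ft_force'],o['torque'],o['grip_width'])
im,d,i=grab('side','s5')
save('s5c',cv2.resize(im[110:260,240:390],None,fx=4,fy=4)[:600])
panel('side','s5')
```

```text
[ 0.56896867 -0.07533715  0.15280951] [-0.44913753  0.64604269 -1.85414967] [ 0.21426236 -0.06520917 -0.01420429] 0.33856357487137173
s5 482 [291. 199.] c [ 0.5692 -0.0649  0.0716] n [-0.079 -0.994 -0.074] axis [ 0.023 -0.076  0.997] spread [0.7   0.326 0.037] rms 0.0017
s5 1122 [346. 240.] c [ 0.5781 -0.2815  0.0823] n [-0.62  -0.755  0.216] axis [0.043 0.241 0.969] spread [1.357 0.845 0.515] rms 0.0158
```

View pics/s5c.png

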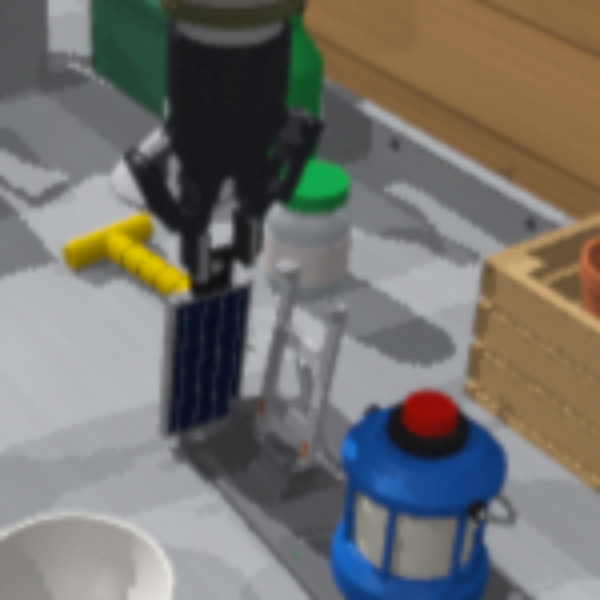

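Run:
```python
from h import *
z=np.load('wrist0.npz'); iw=dict(camera_matrix=z['K'],eye=z['eye'],attitude=z['att'])
def w(u,v,zz): return onplane('wrist',u/4+160-.4,v/4+190-.4,iw,zz).round(4)
for p in [(285,418),(350,415),(287,458),(348,456)]: print(p,w(*p,.1525))
# dock frame
c=np.array([.5976,-.1899]);yaw=-.074
ex=np.array([np.cos(yaw),np.sin(yaw)]);ey=np.array([-ex[1],ex[0]])
for n in ('scene','side'):
    q=np.load(n+'0.npz'); i=dict(camera_matrix=q['K'],eye=q['eye'],attitude=q['att']); P=cloud(n,q['d'],i).reshape(-1,3)
    dx=(P[:,:2]-c)@ex; dy=(P[:,:2]-c)@ey; h=P[:,2]
    for (a,b) in [(.03,.04),(.04,.05),(.12,.13),(.135,.145),(.145,.158)]:
        m=(abs(dx)<.05)&(abs(dy-.068)<.05)&(h>a)&(h<b); 
        if m.sum()>5: print(n,a,b,m.sum(),'dx pct',np.percentile(dx[m],[2,20,50,80,98]).round(4),'dy',np.percentile(dy[m],[2,20,80,98]).round(4))
print('button', [ ((np.array(b)-c)@ex).round(4) for b in [(.5852,-.2507),(.5973,-.251)]], c-.068*ey, c+.068*ey)
```

```text
(285, 418) [ 0.6027 -0.0886  0.1525]
(350, 415) [ 0.6175 -0.0875  0.1525]
(287, 458) [ 0.6027 -0.1004  0.1525]
(348, 456) [ 0.6169 -0.0995  0.1525]
scene 0.03 0.04 62 dx pct [-0.031  -0.0283 -0.0223 -0.0043  0.0218] dy [0.0244 0.034  0.0942 0.1084]
scene 0.04 0.05 38 dx pct [-0.0334 -0.03   -0.0043  0.0078  0.0185] dy [0.0238 0.0352 0.071  0.0973]
scene 0.12 0.13 11 dx pct [0.002  0.0057 0.0071 0.0085 0.0091] dy [0.0338 0.0371 0.0918 0.0973]
scene 0.135 0.145 11 dx pct [0.0041 0.005  0.0092 0.0097 0.0108] dy [0.0342 0.0353 0.0913 0.0974]
scene 0.145 0.158 37 dx pct [-0.0024  0.0006  0.0045  0.0092  0.0129] dy [0.0341 0.0387 0.0946 0.0997]
side 0.03 0.04 91 dx pct [-0.0317 -0.0286 -0.0145 -0.0079 -0.0002] dy [0.0235 0.0276 0.1041 0.109 ]
side 0.04 0.05 83 dx pct [-0.033  -0.0309 -0.0081 -0.006   0.0025] dy [0.0308 0.0432 0.0914 0.1061]
side 0.12 0.13 28 dx pct [0.0018 0.0031 0.0044 0.0067 0.0091] dy [0.0346 0.0364 0.0918 0.098 ]
side 0.135 0.145 22 dx pct [0.0042 0.0052 0.0072 0.0091 0.0111] dy [0.0348 0.0362 0.0906 0.0955]
side 0.145 0.158 45 dx pct [-0.0036 -0.0014  0.0034  0.0079  0.0115] dy [0.0336 0.0355 0.0923 0.0966]
button [np.float64(-0.0079), np.float64(0.0042)] [ 0.59257259 -0.2577139 ] [ 0.60262741 -0.1220861 ]
```

move_arm(motion="0 0.005 0.015 0; 0 0.02 0.03 0; 0 0.04 0.05 0; 0 0.06 0.07 0; 0 0.07 0.09 0; 0 0.07 0.09 0; 0 0.07 0.09 0")

```text
clock: 8.1
position: [0.5688, -0.0051, 0.2425]
ee_rot: [0.026, 0.707, -0.026, 0.707]
ft_force: [-0.3, -0.9, -2.8]
grip_width: 0.339
```

Run:
```python
from h import *
o=get_obs(); print(o['position'],o['ft_force'],o['torque'],o['grip_width'])
for n in ('side','scene','wrist'):
    im,d,i=grab(n,n+'6')
    if n!='wrist': panel(n,n+'6'); u,v=proj(n,o['position']-[0,0,.07],i); u,v=int(u),int(v); print(n,u-60,v-60); save(n+'6c',cv2.resize(im[v-60:v+60,u-60:u+60],None,fx=5,fy=5))
    else: save('wrist6c',cv2.resize(im[150:300,155:355],None,fx=4,fy=4))
```

```text
[ 0.568759   -0.00506347  0.24248055] [-0.28811182 -0.88676573 -2.78726712] [-0.05651713 -0.04537629 -0.0297806 ] 0.3387176137902309
side6 576 [279. 162.] c [ 0.5684 -0.0024  0.1609] n [-0.077 -0.997  0.017] axis [-0.019  0.019  1.   ] spread [0.767 0.359 0.036] rms 0.0015
side6 1059 [347. 241.] c [ 0.5786 -0.2832  0.078 ] n [-0.635 -0.747  0.197] axis [0.119 0.157 0.98 ] spread [1.363 0.842 0.526] rms 0.0163
side 219 99
scene6 754 [236. 251.] c [ 0.6087 -0.2716  0.0993] n [ 0.738 -0.552  0.389] axis [-0.359  0.168  0.918] spread [0.922 0.671 0.508] rms 0.0198
scene 230 124
```

View pics/side6c.png

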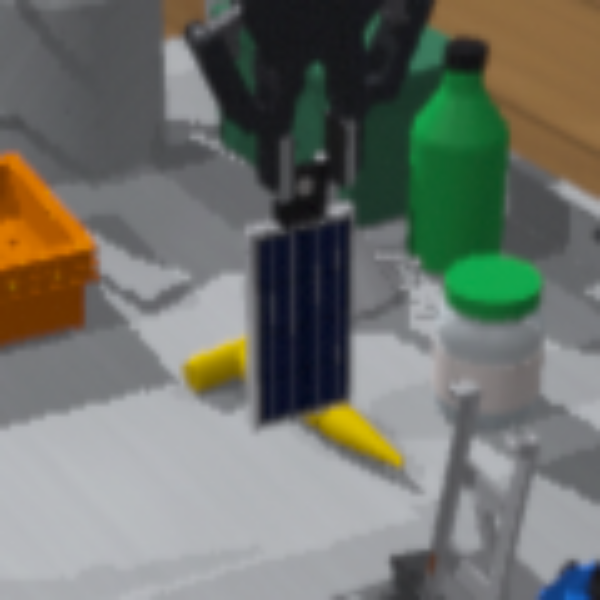

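View pics/scene6c.png

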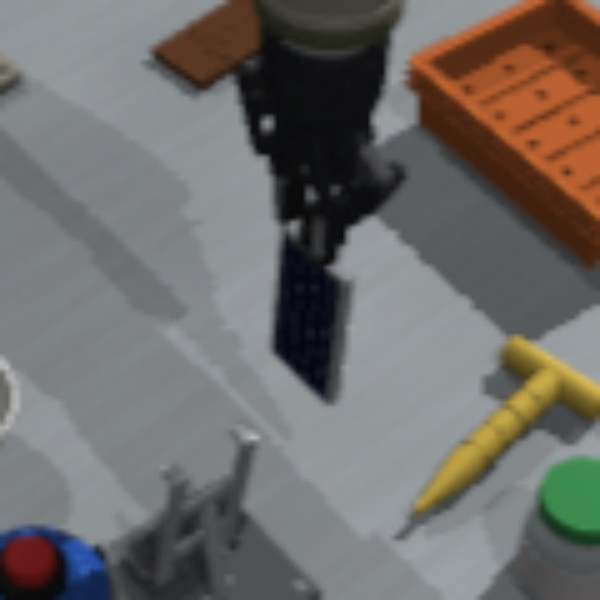

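View pics/wrist6c.png

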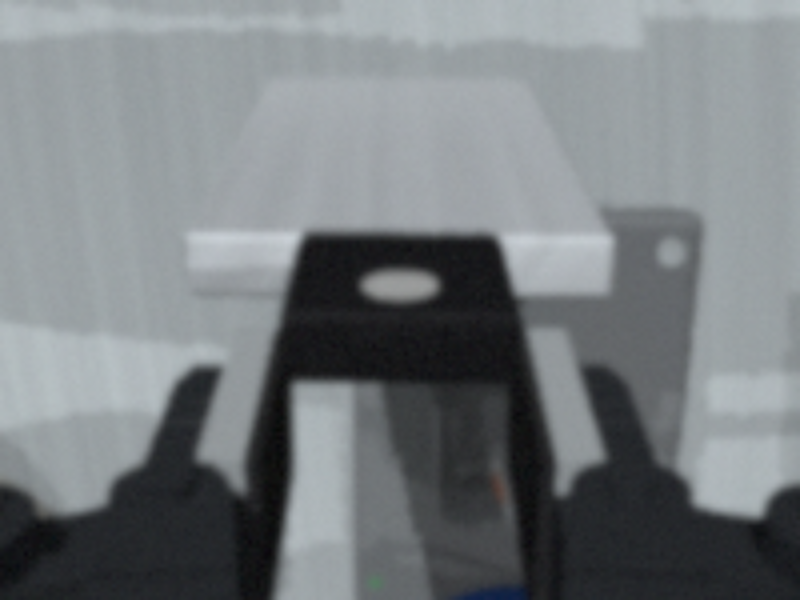

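Run:
```python
from h import *
z=np.load('wrist6.npz'); i={k:z[k] for k in ('camera_matrix','eye','attitude')}
w=lambda u,v,zz:onplane('wrist',u/4+155-.4,v/4+150-.4,i,zz).round(4)
for zz in (.215,.2205,.226):
    print(zz,'shoulder back L,R',w(187,235,zz),w(613,235,zz),'front',w(187,293,zz),w(613,293,zz))
for zz in (.24,.245): print(zz,'tab end back/front',w(290,318,zz),w(518,318,zz),w(290,380,zz),w(518,380,zz))
for zz in (.085,.09,.095): print('foot back',w(270,80,zz),w(528,80,zz))
P=cloud('wrist',z['d'],i)
for (u,v) in [(400,160),(400,120),(230,265),(560,265),(400,350)]: print(u,v,P[int(v/4+150),int(u/4+155)].round(4))
# side image foot corners
s=camera_info('side')
print('finger tips', o['position'] if 0 else '')
```

```text
0.215 shoulder back L,R [0.5366 0.0095 0.215 ] [0.6018 0.0047 0.215 ] front [ 5.353e-01 -1.000e-04  2.150e-01] [ 0.6016 -0.005   0.215 ]
0.2205 shoulder back L,R [0.5378 0.0114 0.2205] [0.6009 0.0067 0.2205] front [0.5365 0.0021 0.2205] [ 0.6007 -0.0026  0.2205]
0.226 shoulder back L,R [0.539  0.0133 0.226 ] [0.6    0.0087 0.226 ] front [0.5378 0.0043 0.226 ] [ 5.999e-01 -3.000e-04  2.260e-01]
0.24 tab end back/front [0.5544 0.0054 0.24  ] [0.5847 0.0032 0.24  ] [ 0.5534 -0.0038  0.24  ] [ 0.5844 -0.0061  0.24  ]
0.245 tab end back/front [0.5551 0.0076 0.245 ] [0.5843 0.0054 0.245 ] [ 0.5541 -0.0013  0.245 ] [ 0.584  -0.0036  0.245 ]
foot back [0.5351 0.0057 0.085 ] [0.6017 0.0007 0.085 ]
foot back [0.5357 0.0067 0.09  ] [0.6012 0.0018 0.09  ]
foot back [0.5364 0.0078 0.095 ] [0.6008 0.003  0.095 ]
400 160 [0.5695 0.0081 0.1782]
400 120 [0.5694 0.0075 0.1462]
230 265 [0.5438 0.0065 0.2214]
560 265 [0.5929 0.003  0.2218]
400 350 [0.5693 0.005  0.2513]
finger tips
```

move_arm(motion="-0.002 -0.003 0 -0.06; -0.006 -0.01 0 -0.18; -0.012 -0.02 0 -0.33; -0.019 -0.033 0 -0.49; -0.026 -0.046 0 -0.65; -0.032 -0.06 0 -0.81; -0.038 -0.073 0 -0.97; -0.043 -0.086 0 -1.13; -0.046 -0.096 0 -1.28; -0.048 -0.104 0 -1.41")

```text
clock: 9.5
position: [0.5205, -0.1099, 0.2423]
ee_rot: [0.479, 0.52, -0.48, 0.52]
ft_force: [0.8, 0.4, -1.0]
grip_width: 0.338
```

move_arm(motion="0 -0.005 0 -0.09; 0 -0.009 0 -0.14; 0 -0.011 -0.004 -0.161; 0 -0.011 -0.012 -0.161; 0 -0.011 -0.02 -0.161; 0 -0.011 -0.028 -0.161; 0 -0.011 -0.032 -0.161; 0 -0.011 -0.032 -0.161; 0 -0.011 -0.032 -0.161")

```text
clock: 10.62
position: [0.5212, -0.12, 0.2111]
ee_rot: [0.518, 0.481, -0.518, 0.481]
ft_force: [0.6, -0.3, -0.9]
grip_width: 0.338
```

Run:
```python
from h import *
o=get_obs(); print(o['position'],R.from_quat(o['ee_rot']).as_matrix()[:,2].round(3),o['ft_force'],o['grip_width'])
for n in ('side','wrist'):
    im,d,i=grab(n,n+'7')
    if n!='wrist': panel(n,n+'7'); u,v=proj(n,o['position']-[0,0,.07],i); u,v=int(u),int(v); print(n,u-40,v-60); save(n+'7c',cv2.resize(im[v-60:v+60,u-40:u+80],None,fx=5,fy=5))
    else: save('wrist7c',cv2.resize(im[150:300,155:355],None,fx=4,fy=4))
```

```text
[ 0.52118225 -0.1199802   0.21109346] [-0.074 -0.997  0.   ] [ 0.57354186 -0.28250779 -0.9344468 ] 0.33791605280653575
side7 350 [290. 197.] c [ 0.5241 -0.1228  0.1304] n [-0.996  0.087  0.018] axis [ 0.016 -0.015  1.   ] spread [0.595 0.259 0.013] rms 0.0007
side7 1097 [345. 244.] c [ 0.5751 -0.2828  0.0704] n [-0.601 -0.793  0.103] axis [ 0.234 -0.05   0.971] spread [1.353 0.881 0.467] rms 0.0142
side 248 133
```

View pics/side7c.png

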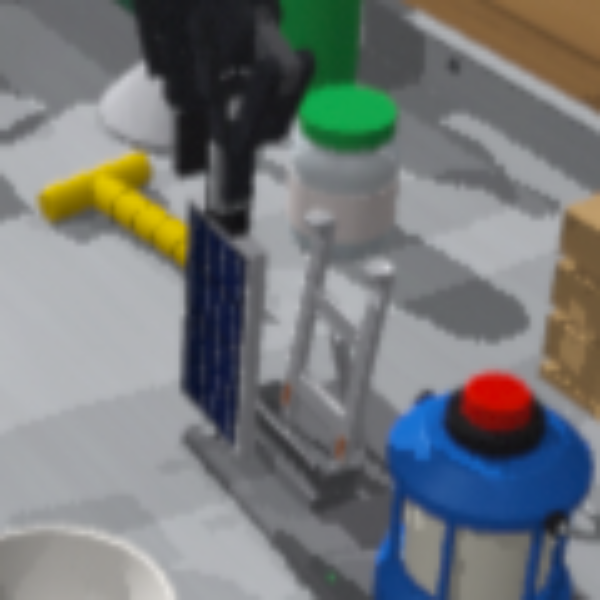

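View pics/wrist7c.png

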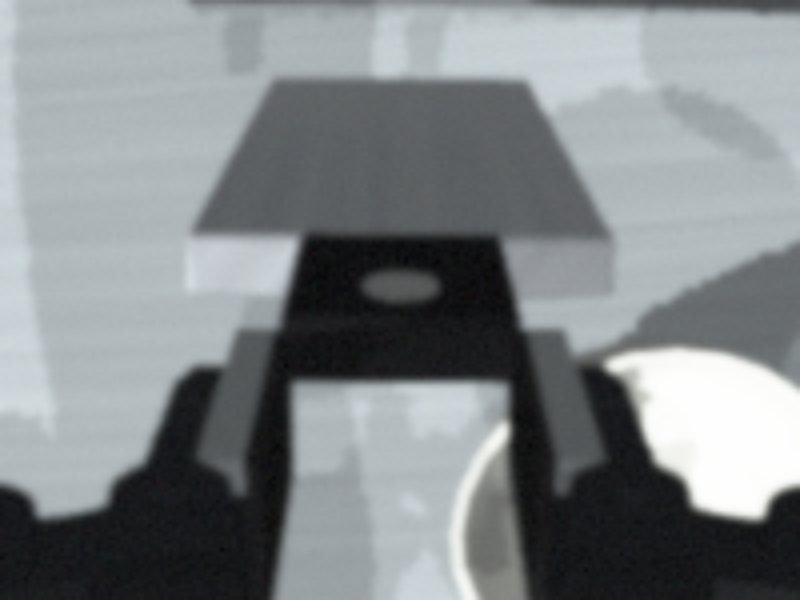

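move_arm(motion="0.006 0 0 0; 0.016 0 0 0; 0.028 0 0 0; 0.04 0 0 0; 0.05 0 0 0; 0.055 0 0 0; 0.0565 0 0 0; 0.0565 0 0 0; 0.0565 0 0 0")

```text
clock: 11.85
position: [0.5773, -0.1201, 0.211]
ee_rot: [0.518, 0.481, -0.518, 0.481]
ft_force: [-0.7, 0.5, -1.1]
grip_width: 0.343
```

Run:
```python
from h import *
o=get_obs(); print(o['position'],o['ft_force'],o['grip_width'])
for n in ('side','scene'):
    im,d,i=grab(n,n+'8')
    if n=='side': panel(n,n+'8')
    u,v=proj(n,o['position']-[0,0,.1],i); u,v=int(u),int(v); print(n,u-50,v-50); save(n+'8c',cv2.resize(im[v-50:v+50,u-50:u+50],None,fx=6,fy=6))
```

```text
[ 0.57731629 -0.12007581  0.21097148] [-0.65072401  0.53789637 -1.08394411] 0.34332827742854466
side8 383 [308. 191.] c [ 0.5799 -0.1223  0.1299] n [-0.996  0.091  0.024] axis [0.025 0.006 1.   ] spread [0.624 0.282 0.017] rms 0.0009
side8 938 [348. 243.] c [ 0.5802 -0.2875  0.0728] n [-0.434 -0.893  0.122] axis [0.211 0.03  0.977] spread [1.275 0.73  0.424] rms 0.0139
side 256 146
scene 215 166
```

View pics/side8c.png

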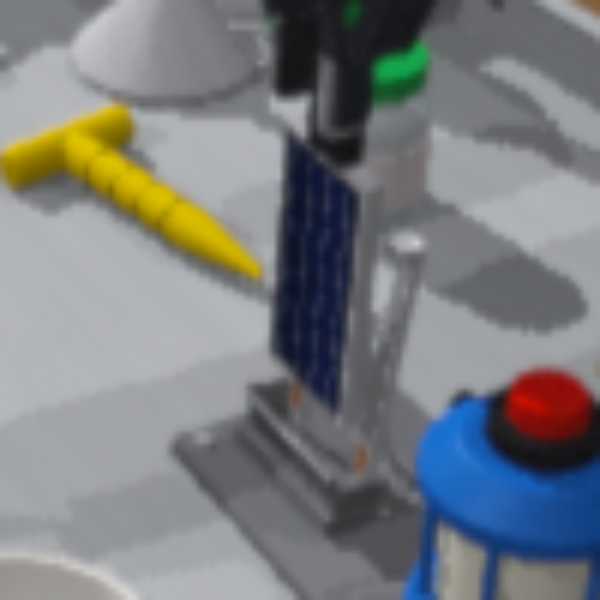

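View pics/scene8c.png

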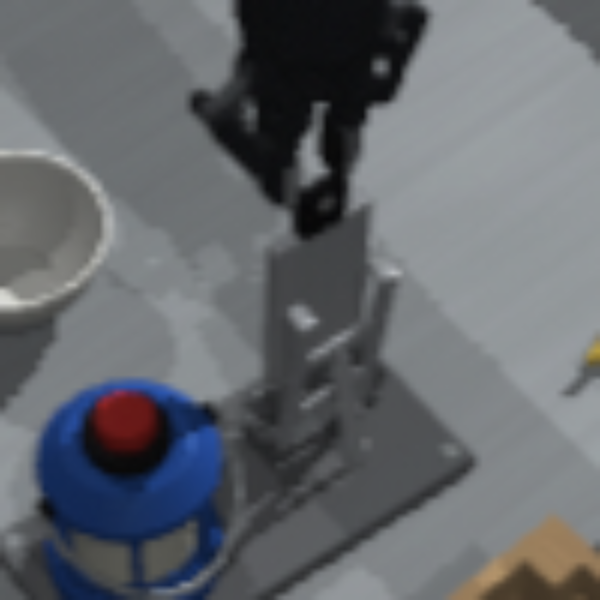

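move_arm(motion="0 0 -0.005 0; 0 0 -0.011 0; 0 0 -0.017 0; 0 0 -0.023 0; 0 0 -0.028 0; 0 0 -0.032 0; 0 0 -0.036 0; 0 0 -0.038 0; 0 0 -0.038 0")

```text
clock: 13.08
position: [0.5775, -0.12, 0.1728]
ee_rot: [-0.518, -0.481, 0.518, -0.481]
ft_force: [-0.2, -0.4, -1.3]
grip_width: 0.335
```

Run:
```python
from h import *
o=get_obs(); print(o['position'],o['ft_force'],o['torque'],o['grip_width'])
for n in ('side',):
    im,d,i=grab(n,n+'9')
    panel(n,n+'9')
    u,v=proj(n,o['position']-[0,0,.08],i); u,v=int(u),int(v); print(n,u-50,v-50); save(n+'9c',cv2.resize(im[v-50:v+50,u-50:u+50],None,fx=6,fy=6))
im,d,i=grab('wrist','wrist9'); save('wrist9c',cv2.resize(im[150:300,155:355],None,fx=4,fy=4))
```

```text
[ 0.57748921 -0.11996028  0.17276805] [-0.21165251 -0.40652502 -1.31225576] [ 0.03192459 -0.01867029 -0.08027343] 0.335231484039401
side9 346 [307. 202.] c [ 0.5802 -0.1224  0.0933] n [-0.996  0.092  0.02 ] axis [ 0.019 -0.013  1.   ] spread [0.565 0.267 0.016] rms 0.0008
side9 949 [348. 243.] c [ 0.5802 -0.2872  0.0736] n [-0.461 -0.876  0.14 ] axis [0.195 0.054 0.979] spread [1.28  0.733 0.445] rms 0.0146
side 255 152
```

View pics/side9c.png

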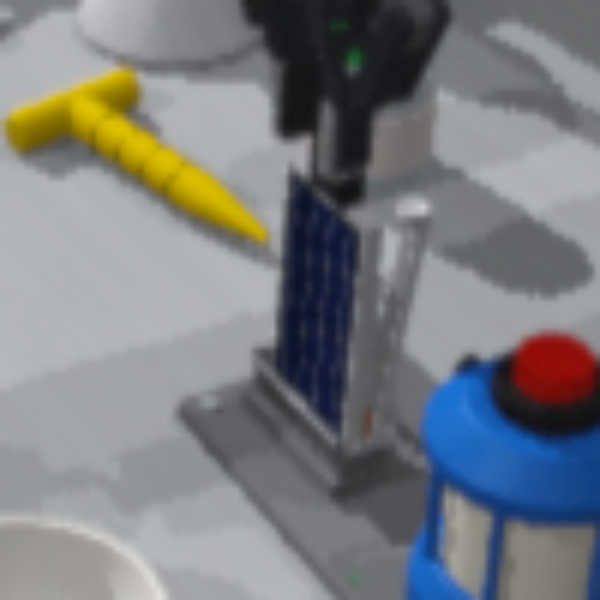

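View pics/wrist9c.png

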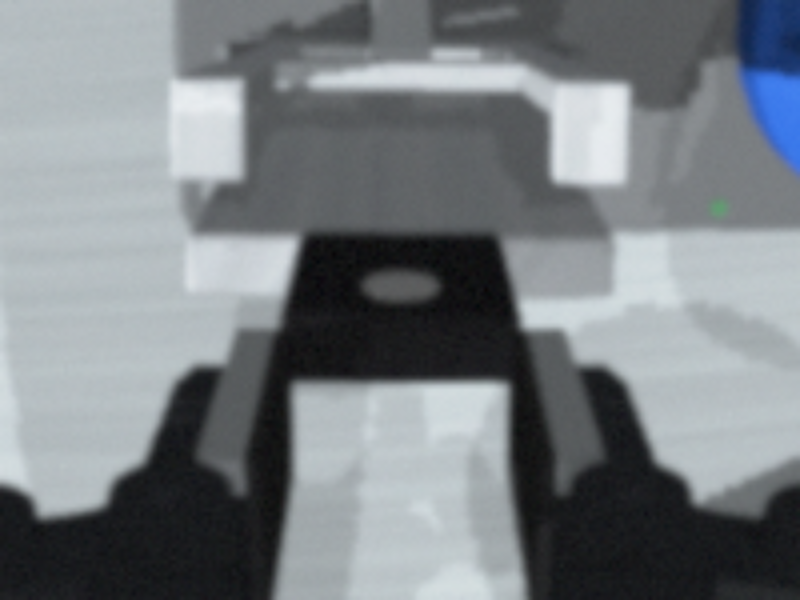

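move_arm(motion="0 0 -0.002 0; 0 0 -0.004 0; 0 0 -0.005 0; 0 0 -0.005 0")

```text
clock: 13.68
position: [0.5775, -0.1199, 0.1677]
ee_rot: [-0.518, -0.481, 0.518, -0.481]
ft_force: [-0.2, 0.0, -1.6]
grip_width: 0.338
```

Run:
```python
from h import *
o=get_obs(); print(o['position'],o['ft_force'],o['torque'])
im,d,i=grab('side','side10'); panel('side','side10')
```

```text
[ 0.57746109 -0.11994287  0.16773868] [-0.18310585  0.02870723 -1.57370514] [-0.00678569  0.0070223  -0.01399699]
side10 328 [307. 203.] c [ 0.5804 -0.1222  0.0907] n [-0.996  0.087  0.02 ] axis [ 0.018 -0.026  0.999] spread [0.533 0.258 0.016] rms 0.0009
side10 943 [348. 243.] c [ 0.5802 -0.2874  0.0733] n [-0.441 -0.888  0.133] axis [0.198 0.048 0.979] spread [1.277 0.732 0.44 ] rms 0.0144
```

move_arm(motion="0 0 -0.001 0; 0 0 -0.002 0; 0 0 -0.002 0")

```text
clock: 14.1
position: [0.5784, -0.12, 0.167]
ee_rot: [0.519, 0.48, -0.518, 0.482]
ft_force: [0.0, 0.9, 5.0]
grip_width: 0.34
```

move_arm(motion="0 0 -0.001 0; 0 0 -0.002 0; 0 0 -0.002 0")

```text
clock: 14.48
position: [0.5798, -0.1202, 0.1667]
ee_rot: [0.52, 0.479, -0.517, 0.483]
ft_force: [-0.3, 0.8, 13.7]
grip_width: 0.335
```

move_arm(motion="0 0 0.0025 0; 0 0 0.0035 0; 0.003 0 0.0035 0; 0.007 -0.0005 0.0035 0; 0.011 -0.001 0.003 0; 0.015 -0.001 0.003 0; 0.018 -0.001 0.0025 0; 0.018 -0.001 0.0025 0")

```text
clock: 15.48
position: [0.5956, -0.121, 0.1661]
ee_rot: [-0.518, -0.481, 0.518, -0.481]
ft_force: [-1.5, 0.8, -2.0]
grip_width: 0.339
```

Run:
```python
from h import *
o=get_obs(); print(o['position'],o['ft_force'],o['torque'])
im,d,i=grab('side','side11'); panel('side','side11')
save('side11c',cv2.resize(im[140:240,260:360],None,fx=6,fy=6))
im,d,i=grab('wrist','wrist11'); save('wrist11c',cv2.resize(im[150:300,155:355],None,fx=4,fy=4))
```

```text
[ 0.59555664 -0.12099152  0.16611798] [-1.53229885  0.76204077 -1.97005058] [-0.06131742  0.2491355  -0.02590655]
side11 391 [310. 203.] c [ 0.5896 -0.1222  0.0877] n [-0.988  0.09   0.127] axis [ 0.126 -0.016  0.992] spread [0.601 0.287 0.02 ] rms 0.001
side11 938 [348. 243.] c [ 0.5805 -0.2876  0.073 ] n [-0.423 -0.898  0.122] axis [0.22  0.029 0.975] spread [1.278 0.728 0.425] rms 0.014
```

View pics/side11c.png

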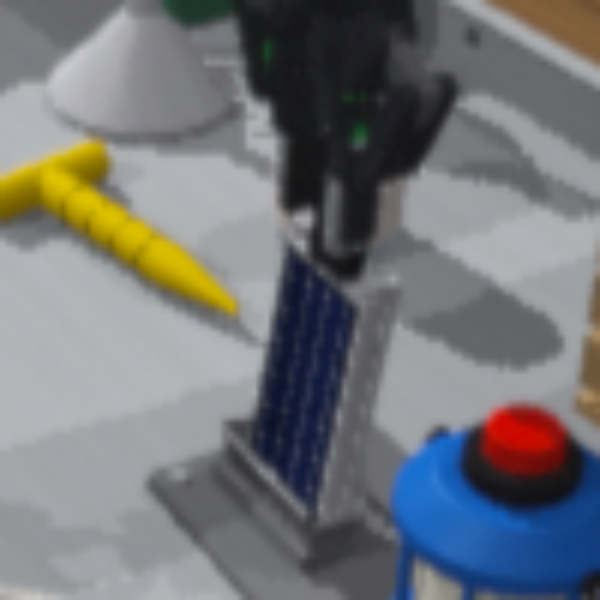

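View pics/wrist11c.png

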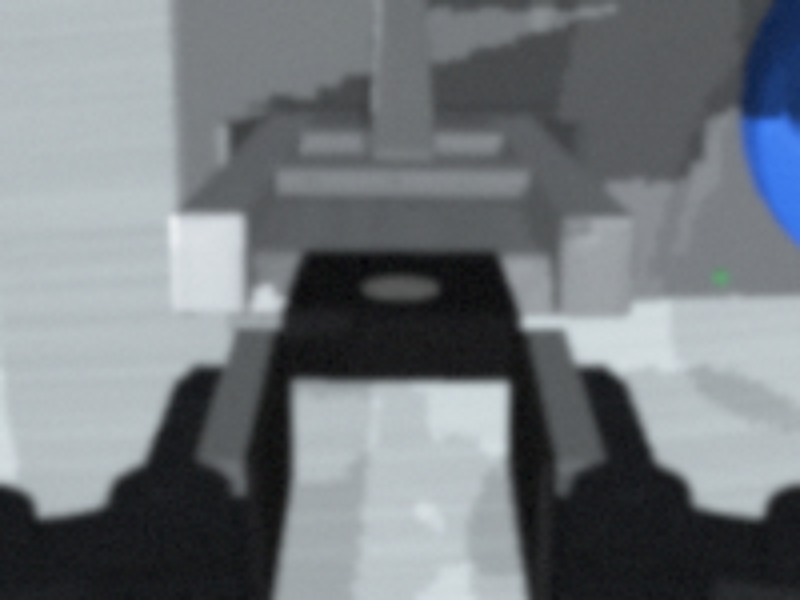

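move_arm(motion="0.0015 0 -0.0005 0; 0.003 0 -0.001 0; 0.003 0 -0.001 0; 0.003 0 -0.001 0")

```text
clock: 16.08
position: [0.5979, -0.121, 0.1654]
ee_rot: [-0.518, -0.481, 0.519, -0.481]
ft_force: [-5.0, -0.3, 1.8]
grip_width: 0.34
```

Run:
```python
from h import *
o=get_obs(); print(o['position'],o['ft_force'],o['torque'])
im,d,i=grab('side','side12'); panel('side','side12')
```

```text
[ 0.59794144 -0.12103837  0.16537947] [-4.99466849 -0.34588115  1.76907102] [0.0815189  1.20578361 0.00342954]
side12 396 [310. 202.] c [ 0.5893 -0.1218  0.0893] n [-0.983  0.086  0.164] axis [ 0.163 -0.018  0.986] spread [0.588 0.288 0.02 ] rms 0.001
side12 933 [348. 243.] c [ 0.5803 -0.2877  0.0733] n [-0.413 -0.902  0.126] axis [0.213 0.039 0.976] spread [1.277 0.726 0.417] rms 0.0137
```

move_arm(motion="0 0 0 0; 0 0 0 0; 0 0 0 0; 0 0 0 0", grip=0.6)

```text
clock: 16.62
position: [0.5987, -0.121, 0.1654]
ee_rot: [0.518, 0.481, -0.518, 0.481]
ft_force: [0.0, 0.2, 0.3]
grip_width: 0.595
```

Run:
```python
from h import *
o=get_obs(); print(o['position'],o['ft_force'],o['grip_width'])
im,d,i=grab('side','side13'); panel('side','side13'); save('side13c',cv2.resize(im[140:240,260:360],None,fx=6,fy=6))
im,d,i=grab('wrist','wrist13'); save('wrist13c',cv2.resize(im[150:300,155:355],None,fx=4,fy=4))
```

```text
[ 0.59865425 -0.12098192  0.16539073] [0.00304403 0.21871931 0.30683564] 0.5954877298348311
side13 397 [310. 202.] c [ 0.5894 -0.1216  0.089 ] n [-0.983  0.088  0.158] axis [ 0.156 -0.027  0.987] spread [0.596 0.289 0.019] rms 0.0009
side13 943 [348. 243.] c [ 0.5804 -0.2877  0.0734] n [-0.417 -0.901  0.118] axis [0.216 0.028 0.976] spread [1.283 0.728 0.427] rms 0.014
```

View pics/side13c.png

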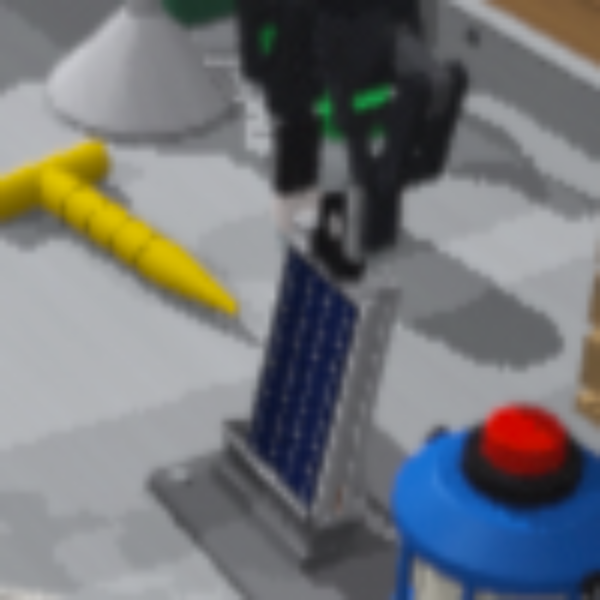

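View pics/wrist13c.png

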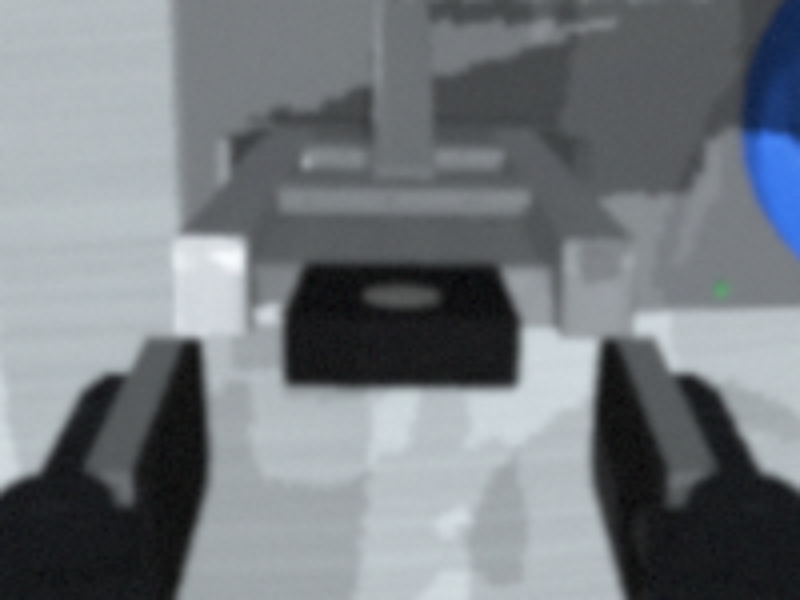

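move_arm(motion="0 0 0.01 0; 0 0 0.03 0; 0 0 0.06 0; 0 0 0.1 0; 0 -0.03 0.1 0; 0 -0.07 0.1 0; -0.003 -0.11 0.1 0; -0.006 -0.136 0.085 0; -0.006 -0.136 0.065 0; -0.006 -0.136 0.065 0")

```text
clock: 17.98
position: [0.5919, -0.2568, 0.2295]
ee_rot: [-0.518, -0.482, 0.519, -0.48]
ft_force: [-0.2, -1.0, 0.1]
grip_width: 0.604
```

Run:
```python
from h import *
o=get_obs(); print(o['position'],o['ft_force'],o['grip_width'])
im,d,i=grab('side','side14'); panel('side','side14'); save('side14c',cv2.resize(im[120:240,260:380],None,fx=5,fy=5))
im,d,i=grab('wrist','wrist14')
hsv=cv2.cvtColor(im,cv2.COLOR_RGB2HSV); k=((cv2.inRange(hsv,(0,150,80),(6,255,255))|cv2.inRange(hsv,(175,150,80),(180,255,255)))>0)&(d>0); P=cloud('wrist',d,i)
n,lab,st,ce=cv2.connectedComponentsWithStats(k.astype(np.uint8))
for j in range(1,n):
    if st[j,4]>50: q=P[lab==j]; t=q[q[:,2]>q[:,2].max()-.004]; print(st[j],ce[j],q.mean(0).round(4),'top',t.mean(0).round(4),t.min(0).round(4),t.max(0).round(4))
```

```text
[ 0.59189076 -0.25680143  0.22947793] [-0.15105684 -0.99749468  0.11467357] 0.6044600179280206
side14 398 [310. 202.] c [ 0.5893 -0.1218  0.089 ] n [-0.983  0.088  0.161] axis [ 0.161 -0.014  0.987] spread [0.595 0.291 0.022] rms 0.0011
side14 919 [348. 244.] c [ 0.5801 -0.2879  0.0719] n [-0.431 -0.896  0.11 ] axis [0.209 0.019 0.978] spread [1.255 0.719 0.408] rms 0.0136
[ 460    4   52  117 4743] [487.71220746  62.13535737] [ 0.7264 -0.5698  0.0611] top [ 0.788  -0.5692  0.1158] [ 0.7758 -0.5711  0.1141] [ 0.796  -0.5678  0.118 ]
[ 454  147   58  153 4535] [489.16141125 222.36493936] [ 0.5127 -0.5693  0.085 ] top [ 0.4449 -0.5658  0.163 ] [ 0.4387 -0.5685  0.1612] [ 0.4547 -0.564   0.1652]
[ 236  179   40   42 1306] [255.39586524 199.4287902 ] [ 0.5924 -0.2569  0.149 ] top [ 0.5921 -0.2571  0.1505] [ 0.5764 -0.2726  0.1484] [ 0.6063 -0.2418  0.1524]
```

View pics/wrist14.png

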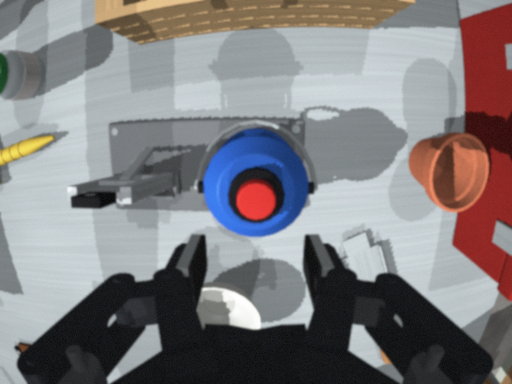

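View pics/side14c.png

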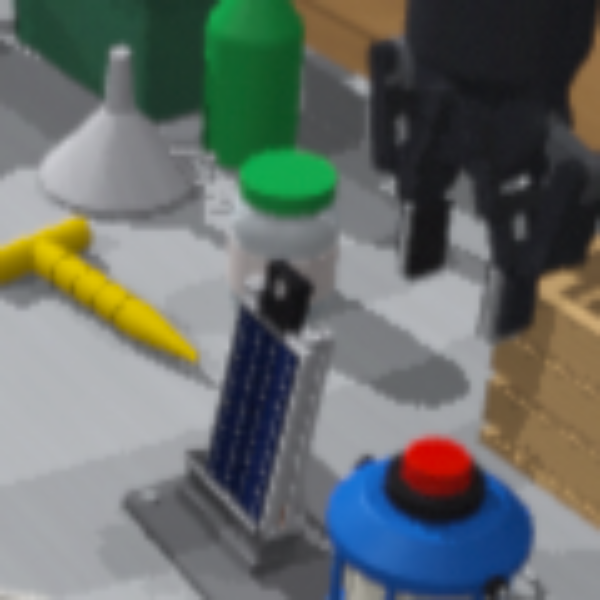

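move_arm(motion="0 0 0 0; 0 0 0 0; 0 0 -0.02 0; 0 0 -0.05 0; 0 0 -0.07 0; 0 0 -0.078 0; 0 0 -0.078 0", grip=0)

```text
clock: 18.95
position: [0.5926, -0.2569, 0.1525]
ee_rot: [-0.518, -0.481, 0.518, -0.481]
ft_force: [0.8, 0.2, 0.4]
grip_width: 0.001
```

move_arm(motion="0 0 -0.005 0; 0 0 -0.01 0; 0 0 -0.014 0; 0 0 -0.016 0; 0 0 -0.016 0; 0 0 -0.016 0; 0 0 -0.016 0")

```text
clock: 19.82
position: [0.5936, -0.2574, 0.1415]
ee_rot: [0.519, 0.48, -0.517, 0.482]
ft_force: [-12.8, 5.8, 34.8]
grip_width: -0.0
```

Run:
```python
from h import *
o=get_obs(); print(o['position'],o['ft_force'],o['grip_width'])
im,d,i=grab('side','side15'); save('side15c',cv2.resize(im[140:260,290:410],None,fx=5,fy=5))
```

```text
[ 0.59361933 -0.25743743  0.14153204] [-12.77430126   5.76654265  34.78287875] -2.1841374853404122e-05
```

View pics/side15c.png

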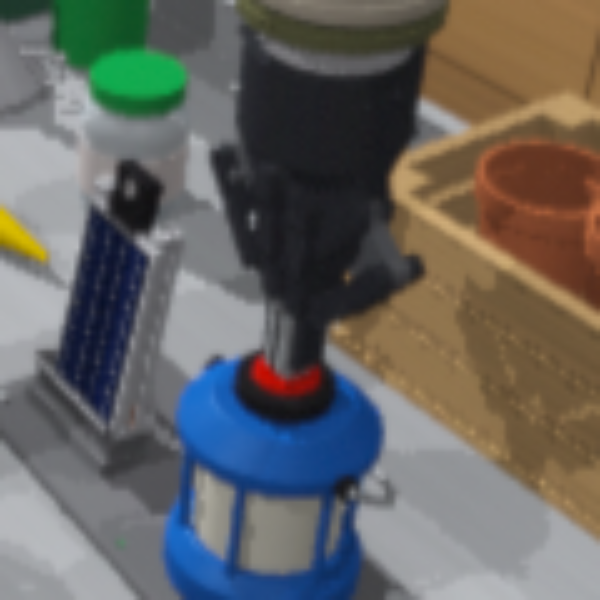

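move_arm(motion="0 0 0.006 0; 0 0 0.014 0; 0 0 0.025 0; 0 0 0.05 0; 0 0 0.09 0; -0.03 0 0.12 0; -0.06 0 0.14 0; -0.06 0 0.14 0; -0.06 0 0.14 0")

```text
clock: 21.0
position: [0.5327, -0.2565, 0.2759]
ee_rot: [-0.518, -0.481, 0.518, -0.481]
ft_force: [-0.7, 0.2, -0.5]
grip_width: -0.0
```

Run:
```python
from h import *
o=get_obs(); print(o['clock'],o['position'],o['ft_force'])
im,d,i=grab('side','side16'); panel('side','side16'); save('side16c',cv2.resize(im[140:260,280:400],None,fx=5,fy=5))
im,d,i=grab('scene','scene16'); save('scene16c',cv2.resize(im[120:270,180:330],None,fx=4,fy=4))
for s in ('side','scene'):
  for t in (s+'0',s+'16'):
    z=np.load(t+'.npz'); im=z['im']; hsv=cv2.cvtColor(im,cv2.COLOR_RGB2HSV); k=cv2.inRange(hsv,(0,150,80),(6,255,255))
    r=(slice(190,235),slice(330,365)) if s=='side' else (slice(225,250),slice(220,250))
    ys,xs=np.nonzero(k[r]); print(t,len(xs),xs.mean()+r[1].start,ys.mean()+r[0].start,ys.min()+r[0].start)
```

```text
21.0 [ 0.53269525 -0.25653414  0.27587971] [-0.73528637  0.15222715 -0.53921233]
side16 398 [310. 202.] c [ 0.5893 -0.1218  0.089 ] n [-0.983  0.089  0.163] axis [ 0.162 -0.011  0.987] spread [0.592 0.292 0.019] rms 0.001
side16 915 [348. 244.] c [ 0.5799 -0.2879  0.0719] n [-0.435 -0.894  0.11 ] axis [0.209 0.019 0.978] spread [1.256 0.718 0.405] rms 0.0135
side0 127 346.7007874015748 213.03937007874015 208
side16 130 346.7769230769231 213.03846153846155 208
scene0 57 235.17543859649123 235.4561403508772 232
scene16 64 235.5625 235.5 232
```

View pics/side16c.png

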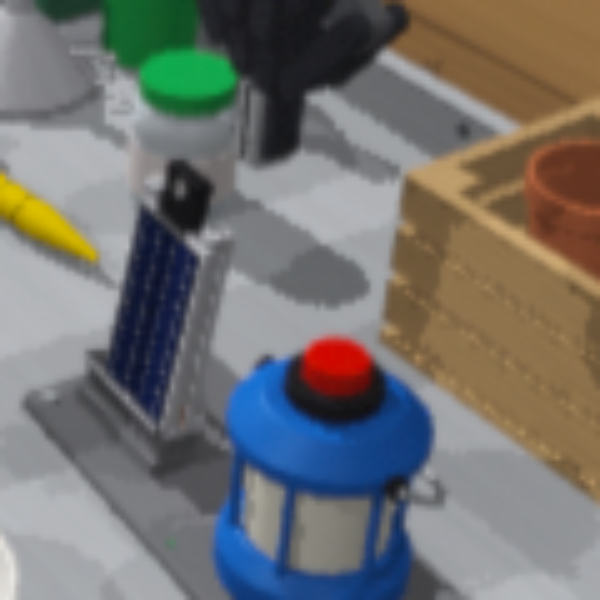

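View pics/scene16c.png

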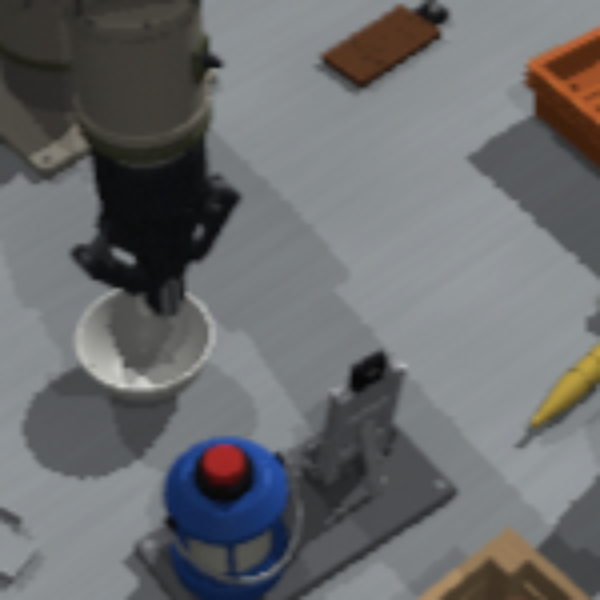

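```bash
python3 -c "
from workcell import hand_in
print(hand_in())"
```

```text
the job is handed in; nothing more can be done
None
```

The panel is standing in the cradle under both hooks with its cells facing out, and I let go of it. I then pressed the lantern's red button to its stop and it sprang back. I handed the job in at about 21 s; `hand_in` gives no verdict, so the result isn't confirmed.

**How it was done**
- I picked the blue panel up flat by its tab with a 20 N grip, and it swung most of the way to hanging straight.
- Pushing its foot lightly against the edge of the charging stand's base brought it upright, so I never used the trays.
- I lowered it into the slot, straightened it back under the hooks with about 5 N on the back-rest, and released it.

**Last checks**
- **Panel:** its pose did not change after I released it or after I pressed the button. The measured lean was 0.16 rad against the cradle's 0.14, which fits the foot sitting slightly forward in the slot. It looked centred between the hooks.
- **Button:** in both fixed cameras it is back where it was at the start.
- **Arm:** it is clear of everything.

**Checks that disagreed or were rough**
- The side camera read the panel about 6 mm too high. I took the slot floor from the first touch instead, which matched the expected 21 mm.
- The panel sat about 8 mm behind the finger axis in the grip, which I corrected for.
- The press on the button peaked at about 35 N upward and 37 N in total, more than it needed but under the 40 N limit.
- I checked the other things on the shelf only by eye in the pictures, and nothing looked moved. I did not measure them at the end.

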